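# Load plane knobs into a crank-operated curing box

### The job

Take the loose crank from its rubber pad, fit it fully down on the square shaft of the curing box and wind it clockwise until the hatch is fully open. Stand every dark wooden plane knob upright on the floor of the box, wind the crank back until the hatch is fully shut, then lift the crank off and stand it back on its pad. Do not push the hatch by hand, and leave the hand plane, the glue bottle and the brush where they are.

Things in the scene. Friction and masses are not known exactly. Their poses are not given: they have to be found in the camera images.
- curing_box: fixed low plywood box on the bench, 280 (x) x 430 (y) x 66 mm high, origin at the centre of its underside. Its left half (+y) holds an open-topped bin covered by a sliding hatch; its right half (-y) is a green gear housing with a dark steel top plate (top at 72 mm) carrying the square shaft. Behind the bin is a solid rear deck over which the hatch slides
- bin_floor (a point): centre of the bin's inner floor, axes as the box. The bin inside measures 140 mm (x) by 240 mm (y) and is 58 mm deep; its walls are 12 mm thick with the top 66 mm above the bench. With the hatch fully open the opening is from x = -70 mm to +54 mm of this point, over the full 240 mm of y
- hatch (a joint): aluminium hatch plate 154 x 250 x 7 mm lying on top of the bin (its top 73 mm above the bench), travel in m: 0 = shut, 0.130 = fully open; it slides away from the robot (+x of the box) as it opens. Geared to the shaft: 3 full turns for the whole travel (43.3 mm a turn); it stays where it is left. It may start up to 11 mm ajar
- shaft (a joint): upright steel square shaft, angle in rad: 0 = hatch shut, 18.85 (3 turns) = fully open, with stops at both ends; grows as it is wound clockwise seen from above. At 0 and at every quarter turn its sides are parallel to the box's x and y. Turning it takes about 0.2 N m
- shaft_seat (a point): on the shaft's axis, on top of the brass collar (44 mm across) where the crank's underside comes to rest, 82 mm above the bench; axes as the box, not turning. The 16 mm square shaft stands 28 mm above this point, the top 5 mm tapering to 11 mm. This axis is 93 mm from the bin's nearest inner wall (+y)
- crank: loose crank, 0.38 kg, standing upright at first on the pad; origin at the centre of the hub's underside, z up. Steel hub 38 x 38 mm, 32 mm high, with an 18 mm square socket 32 mm deep, open below, sides parallel to the crank's x and y (it fits the shaft in four ways). Red arm along +x, 24 mm wide, from 32 to 42 mm up, to x = 87 mm
- crank_boss (a point): on the hub's axis, 58 mm above the crank's underside: middle of the 26 x 26 mm square steel boss on top of the hub, 42 to 74 mm up, by which to carry the crank; sides parallel to the crank's x and y
- handle_grip (a point): on the axis of the crank's black handle, 68 mm above the crank's underside: an upright round grip 24 mm in diameter from 44 to 86 mm up, spinning freely on the arm
- pad: fixed black rubber disc on the bench, 100 mm across, 4 mm thick, origin at the centre of its underside: the crank's parking place
- knob1: a dark turned wooden plane knob standing upright: 48 mm tall, foot 38 mm across and 10 mm high, waist 25 mm, round head 35 mm across from 24 to 46 mm up (grip it there); about 40 to 85 g; origin at the centre of its underside, z up along its axis. Some of the four may be absent
- knob2: a dark turned wooden plane knob standing upright: 48 mm tall, foot 38 mm across and 10 mm high, waist 25 mm, round head 35 mm across from 24 to 46 mm up (grip it there); about 40 to 85 g; origin at the centre of its underside, z up along its axis. Some of the four may be absent
- knob3: a dark turned wooden plane knob standing upright: 48 mm tall, foot 38 mm across and 10 mm high, waist 25 mm, round head 35 mm across from 24 to 46 mm up (grip it there); about 40 to 85 g; origin at the centre of its underside, z up along its axis. Some of the four may be absent
- knob4: a dark turned wooden plane knob standing upright: 48 mm tall, foot 38 mm across and 10 mm high, waist 25 mm, round head 35 mm across from 24 to 46 mm up (grip it there); about 40 to 85 g; origin at the centre of its underside, z up along its axis. Some of the four may be absent
- plane: bystander: steel hand plane 240 x 60 mm, about 105 mm high, loose; origin under its centre, length along x
- glue: bystander: yellow glue bottle 60 mm across, 160 mm tall, loose; origin under its centre
- brush: bystander: flat brush lying on the bench, loose, length along x
Things that resemble listed ones, but are neither listed nor needed, are in the scene too. What is shaped like the knob2 but blue or red is not meant.

How it is judged:
On the way, in this order (a step that is already met when the one before it is completed fails the run):
1. the crank is fitted fully down on the square shaft (horizontal distance between crank and shaft_seat below 0.005 m and z of crank in the frame of shaft_seat between -0.005 and 0.005 m and angle between crank's own z axis and vertical below 0.12 rad), for 0.2 s.
2. the hatch is wound fully open with the crank on the shaft (all of step 1 and value of joint hatch above 0.12 m), for 0.2 s.
3. every knob stands upright on the floor of the bin, let go (x of knob1 in the frame of bin_floor between -0.062 and 0.062 m and y of knob1 in the frame of bin_floor between -0.112 and 0.112 m and z of knob1 in the frame of bin_floor between -0.008 and 0.008 m and angle between each of knob1, knob2, knob3, knob4's own z axis and vertical below 0.25 rad and linear speed of each of knob1, knob2, knob3, knob4 below 0.03 m/s and x of knob2 in the frame of bin_floor between -0.062 and 0.062 m and y of knob2 in the frame of bin_floor between -0.112 and 0.112 m and z of knob2 in the frame of bin_floor between -0.008 and 0.008 m and x of knob3 in the frame of bin_floor between -0.062 and 0.062 m and y of knob3 in the frame of bin_floor between -0.112 and 0.112 m and z of knob3 in the frame of bin_floor between -0.008 and 0.008 m and x of knob4 in the frame of bin_floor between -0.062 and 0.062 m and y of knob4 in the frame of bin_floor between -0.112 and 0.112 m and z of knob4 in the frame of bin_floor between -0.008 and 0.008 m and contact force between each of knob1, knob2, knob3, knob4 and the fingers below 0.5 N), for 0.2 s.
4. the hatch is wound fully shut with the crank on the shaft (all of step 1 and value of joint hatch below 0.006 m), for 0.2 s.
At the end, for the whole second after the job is handed in: hatch within 6 mm of shut, every present knob upright (within 0.25 rad) on the bin floor and at rest, the crank standing upright on its pad, its hub's centre within 35 mm of the pad's centre, at rest and released (value of joint hatch below 0.006 m and x of knob1 in the frame of bin_floor between -0.062 and 0.062 m and y of knob1 in the frame of bin_floor between -0.112 and 0.112 m and z of knob1 in the frame of bin_floor between -0.008 and 0.008 m and angle between each of knob1, knob2, knob3, knob4's own z axis and vertical below 0.25 rad and linear speed of each of knob1, knob2, knob3, knob4, crank below 0.03 m/s and x of knob2 in the frame of bin_floor between -0.062 and 0.062 m and y of knob2 in the frame of bin_floor between -0.112 and 0.112 m and z of knob2 in the frame of bin_floor between -0.008 and 0.008 m and x of knob3 in the frame of bin_floor between -0.062 and 0.062 m and y of knob3 in the frame of bin_floor between -0.112 and 0.112 m and z of knob3 in the frame of bin_floor between -0.008 and 0.008 m and x of knob4 in the frame of bin_floor between -0.062 and 0.062 m and y of knob4 in the frame of bin_floor between -0.112 and 0.112 m and z of knob4 in the frame of bin_floor between -0.008 and 0.008 m and horizontal distance between crank and pad below 0.035 m and z of crank in the frame of pad between 0 and 0.008 m and angle between crank's own z axis and vertical below 0.1 rad); the robot touches nothing.
It fails at once if the hand plane is disturbed (moved over 30 mm) (distance of plane from where it was at the start of the episode above 0.03 m).
It fails at once if the glue bottle is disturbed (moved over 30 mm) (distance of glue from where it was at the start of the episode above 0.03 m).
It fails at once if the brush is disturbed (moved over 30 mm) (distance of brush from where it was at the start of the episode above 0.03 m).
It fails at once if the hatch is pushed by hand (over 15 N) (contact force between the fingers and hatch above 15 N).
Of knob1, knob2, knob3, knob4 only 2 to 4 are there at a start; the rules pass over those that are not, and their reading is None.
At some moment in a run one of knob1, knob2, knob3, knob4 may be knocked a few centimetres aside while the robot is not near it.
It also fails if it takes over 210 s, if anything falls off the work surface, if the arm or the gripper's body presses on something with over 40 N, if the wrist force passes 120 N, or if a joint passes its speed limit or range.

### The arm

A 6-joint arm with a two-finger parallel gripper is mounted at the origin on the work surface. World frame = base frame: x ahead of the robot, y to its left, z up, the work surface at z = 0. Lengths are in m, angles in rad, forces in N, time in s.
With the tool pointing down it reaches from about 0.3 to 1 m from the base axis. Payload 5.1 kg.
Tool frame: the origin (TCP) lies at the very end of the fingers, on their centre line; the grasp point (between the pads) lies 19 mm behind it; z points along the fingers, y is the line along which they close (so a half turn about z gives the same grasp; the last joint's range is limited). The gripper opens to 95 mm and grips with 3 to 60 N. Pads are 20 mm wide; open, the fingers measure 119 mm over their backs; the gripper's body (75 mm by 180 mm) begins 59 mm behind the grasp point.
Start: joints at [1.239, 0.124, 1.65, -0, 1.367, -0.083], TCP at [0.16, 0.63, 0.215] pointing down, gripper open.
Joint ranges: [-2.61, 2.61], [-1.02, 2.33], [0.03, 2.71], [-1.35, 4.49], [0.32, 2.68], [-2.91, 2.91]. Speed limits (rad/s): [2.57, 2.57, 3.14, 3.14, 3.14, 3.14].

### API

Orientations are given as a unit quaternion [x, y, z, w].
In Python, from plant import robot gives the robot as it stands. The module is installed in compiled form; this text tells all that it offers.
- The arm moves only by the tool send_rows, never from a script. Its argument "series" is one flat list of numbers, 7 for each row, row after row: the turn, a rotation vector about the tool's x, y, z in degrees, then the shift along the tool's x, y, z in cm, then the finger opening in cm, from 0 to 9.51. A call has 1 to 8 rows; each row shifts and turns the commanded pose from where the row before left it, along the tool's axes as they then stand; what a row does not reach is not made up. A row lasts 1/10 s, in which the tool goes at most 50 mm and 8.59 degrees, less where a joint would pass 70% of its speed; a pose out of reach is approached as far as the arm can. A call is refused whole if a number of a shift passes 5 or a number of a turn 8.59, either way. A call with a gripper value outside its range is refused whole. The fingers move at their own pace and stop on an object; "force" is the grip in N (left out, the last holds). Time passes only in rows, so rows that do not move let the fingers close. It gives the time, the measured TCP pose, the force, the opening and the grip force at its end, in the units of the state.
- robot.get_state(): the state, without advancing time (a new reading comes with each control period).
- robot.capture(name): name is "scene" or "top" or "wrist"; returns a dict with "frame" (480x640x3 uint8, blue, green, red), "range_z" (480x640 float32, m along the optical axis (not along the pixel's ray), 0 where there is no reading), "fx", "fy", "cx", "cy" (pixels), "T" (4x4, takes a point from camera to world coordinates). Camera axes: x right, y down, z forward; pixel columns grow to the right and rows downward; lengths in m; the calibration is good to about 2 mm. A picture is of the moment at which its call begins.
- robot.hand_in(): hands the job in; it is judged then, once.
The state is a dict: "time_s": time; "joints": joint angles; "qd": joint speeds; "effort": joint torques, N m; "position": TCP position; "eef_rot": TCP orientation; "ft_force": force on the tool from outside, world axes, zero at the start; "moment": the same for the moment, N m; "width": finger opening in m; "grasp_force": force on a finger pad.
Only numpy, scipy, OpenCV 4.12 (cv2) and the standard library are available. Lean on these libraries where they do the work, as an engineer would, in place of code of your own. Each camera call takes 0.05 s, during which the arm holds its last target. There are 200 camera calls.

## Working session

There is one attempt and no reset: what is moved stays moved. The work goes in short steps, Python scripts to look and compute and a tool call to move; the robot and the scene stay as the last step left them, time stands still between calls to the robot, and variables do not carry over. Pictures are saved under pics/ and viewed, at most 17 in all, crops included, and the job is handed in when it is done.

Besides the shell and the picture viewer there is one more tool, called as name(argument=value, ...) on one line, values as JSON. send_rows: Moves the arm, as the interface text tells. Its arguments: {"type":"object","properties":{"series":{"type":"array","items":{"type":"number"}},"force":{"type":"number"}},"required":["series"]}

```bash
mkdir -p pics
cat > h.py <<'E'
import numpy as np, cv2
from plant import robot
from scipy.spatial.transform import Rotation as R
def cap(n,save=None):
    c=robot.capture(n)
    if save: cv2.imwrite('pics/'+save,c['frame'])
    v,u=np.mgrid[0:480,0:640]; z=c['range_z']
    P=np.stack([(u-c['cx'])/c['fx']*z,(v-c['cy'])/c['fy']*z,z],-1)@c['T'][:3,:3].T+c['T'][:3,3]
    P[z==0]=np.nan
    return c,P
def st():
    s=robot.get_state(); print('t',s['time_s'],'p',np.round(s['position'],4),'w',round(s['width'],4),'g',np.round(s['grasp_force'],1),'F',np.round(s['ft_force'],1),'yaw ydir',np.round(R.from_quat(s['eef_rot']).as_matrix().T.ravel(),3),'j',np.round(s['joints'],2)); return s
E
python3 - <<'E'
from h import *
st()
for n in('top','scene'):
    c,P=cap(n,n+'1.png'); np.save(n+'1.npy',P); print(c['T'].round(3),c['fx'])
E
```

```text
t 0.0 p [0.1599 0.6294 0.2134] w 0.0952 g 0.0 F [-0.6 -0.7  0.1] yaw ydir [-0.969  0.246  0.     0.246  0.969 -0.002 -0.001 -0.002 -1.   ] j [ 1.24  0.12  1.65 -0.    1.37 -0.08]
[[ 0.018 -0.985  0.173  0.235]
 [-1.    -0.019 -0.007  0.042]
 [ 0.011 -0.173 -0.985  1.74 ]
 [ 0.     0.     0.     1.   ]] 617.0035218518053
[[-0.242  0.511 -0.825  1.56 ]
 [ 0.97   0.133 -0.203  0.286]
 [ 0.006 -0.849 -0.528  0.753]
 [ 0.     0.     0.     1.   ]] 497.6395501988225
```

View pics/top1.png

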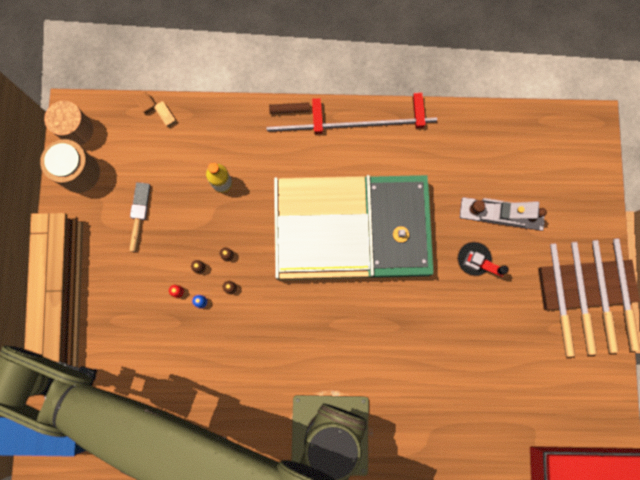

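View pics/scene1.png

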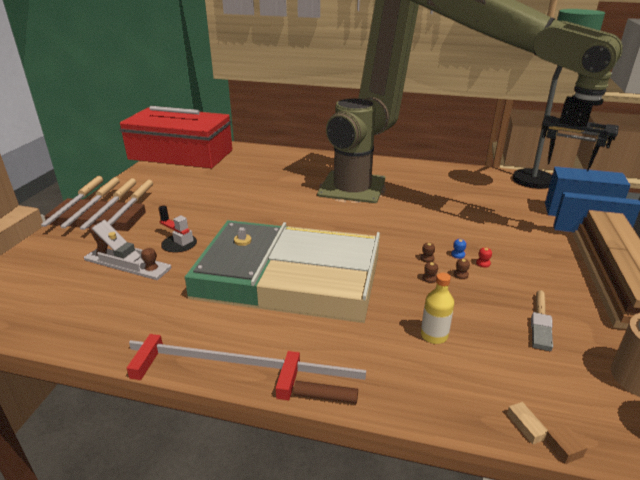

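The top view shows the box (275–433, 177–280), its shaft at (402,235), the crank on its pad at (475,259) with its handle at (502,270), and three dark knobs at (227,254), (198,266) and (229,287). Red and blue decoys are at (176,291) and (200,301). The scene view confirms three dark knobs.

Run:
```python
from h import *
P=np.load('top1.npy'); im=cv2.imread('pics/top1.png')
def cl(m,name):
    n,l,s,c=cv2.connectedComponentsWithStats(m.astype(np.uint8))
    for i in range(1,n):
        if s[i,4]>15:
            q=P[l==i]; mu=np.nanmedian(q,0)
            print(name,s[i],mu.round(4),'min',np.nanmin(q,0).round(3),'max',np.nanmax(q,0).round(3))
v,u=np.mgrid[0:480,0:640]
roi=lambda a,b,c,d:(u>a)&(u<b)&(v>c)&(v<d)
Z=P[...,2]
cl(roi(160,250,235,320)&(Z>.02),'knob')
cl(roi(140,245,150,225)&(Z>.02),'glue')
# box: steel plate / green outline
m=roi(260,445,165,290)&(Z>.04)&(Z<.11); 
r=cv2.minAreaRect(P[m][:,:2].astype(np.float32)); print('box',r); 
hm=roi(277,372,210,275)&(im.min(2)>170); r=cv2.minAreaRect(P[hm][:,:2].astype(np.float32)); print('hatch?',r,np.nanmedian(P[hm],0))
q=roi(385,420,220,250)&(Z>.078); cl(q,'shaft'); cl(q&(Z>.1),'shafttop')
q=roi(455,520,235,290)&(Z>.02); cl(q,'crank');
cl(q&(Z>.074),'top')
red=q&(im[...,2]>150)&(im[...,1]<80); cl(red,'red'); 
d=roi(455,520,235,290)&(Z<.015)&(im.max(2)<60);cl(d,'pad')
cl(roi(455,560,185,235)&(Z>.02),'plane')
```

```text
knob [219 247  13  13 121] [0.4871 0.2977 0.0428] min [0.472 0.283 0.023] max [0.504 0.316 0.056]
knob [191 260  13  12 127] [0.4498 0.375  0.0439] min [0.435 0.359 0.027] max [0.467 0.393 0.054]
knob [223 281  12  12 120] [0.3944 0.2845 0.0443] min [0.38  0.269 0.029] max [0.411 0.302 0.055]
knob [169 285  13  12 127] [0.3813 0.4316 0.0431] min [0.366 0.417 0.021] max [0.396 0.45  0.056]
knob [192 295  13  12 124] [0.3533 0.3652 0.0436] min [0.339 0.35  0.026] max [0.37  0.384 0.059]
glue [206 163  26  29 538] [0.6868 0.3159 0.1063] min [0.668 0.292 0.02 ] max [0.727 0.353 0.167]
box ((0.5683055520057678, -0.05403140187263489), (0.28302547335624695, 0.4312942326068878), 2.512082576751709)
hatch? ((0.5122480392456055, 0.019449874758720398), (0.17787913978099823, 0.2576123774051666), 4.220429420471191) [0.52205956 0.02419703 0.07197268]
shaft [393 226  16  19 176] [ 0.5404 -0.1827  0.0835] min [ 0.516 -0.205  0.078] max [ 0.566 -0.163  0.12 ]
shafttop [399 230   6   6  36] [ 0.5423 -0.183   0.1089] min [ 0.535 -0.19   0.1  ] max [ 0.55  -0.176  0.12 ]
crank [465 252  44  25 494] [ 0.4676 -0.4169  0.0484] min [ 0.438 -0.476  0.02 ] max [ 0.507 -0.371  0.097]
top [472 252  12  13  70] [ 0.482  -0.3961  0.0784] min [ 0.466 -0.41   0.074] max [ 0.497 -0.379  0.087]
top [499 265  10   9  74] [ 0.4508 -0.4628  0.0874] min [ 0.44  -0.476  0.075] max [ 0.462 -0.452  0.097]
red [468 254   4   7  19] [ 0.4893 -0.3809  0.0435] min [ 0.48  -0.385  0.026] max [ 0.499 -0.377  0.054]
red [482 260  18  14 134] [ 0.4629 -0.437   0.0443] min [ 0.445 -0.463  0.031] max [ 0.48  -0.415  0.057]
pad [459 243  32  32 407] [ 0.5054 -0.3998  0.0028] min [ 0.446 -0.452 -0.011] max [ 0.536 -0.362  0.013]
plane [ 470  198   77   29 1190] [ 0.6173 -0.4971  0.0605] min [ 0.583 -0.581  0.02 ] max [ 0.662 -0.388  0.116]
```

send_rows(series=[0,0,8.5,0,0,-1,9.5,0,0,8.5,0,0,-1,9.5,0,0,8.5,0,0,-1,9.5,0,0,8.5,0,0,-1,9.5,0,0,8.5,0,0,-1,9.5,0,0,8.5,0,0,-1,9.5,0,0,8.5,0,0,-1,9.5,0,0,8.5,0,0,-1,9.5])

```text
time_s: 0.9
position: [0.16, 0.6297, 0.2943]
eef_rot: [0.66, 0.751, -0.001, 0.0]
ft_force: [0.6, 0.1, -0.8]
width: 0.0951
grasp_force: 0.0
```

send_rows(series=[0,0,7.7,0,0,0,6,0,0,0,-3.5,2.5,0,6,0,0,0,-3.5,2.5,0,6,0,0,0,-3.5,2.5,0,6,0,0,0,-3.5,2.5,0,6,0,0,0,-3.5,2.5,0,6,0,0,0,-3.5,2.5,0,6,0,0,0,-3.5,2.5,0,6])

```text
time_s: 1.7
position: [0.3357, 0.3834, 0.2942]
eef_rot: [0.707, 0.708, -0.0, 0.0]
ft_force: [0.4, 0.2, 1.2]
width: 0.0601
grasp_force: 0.0
```

send_rows(series=[0,0,0,-4.4,1.6,0,6,0,0,0,-4.4,1.6,0,6,0,0,0,-4.4,1.6,0,6,0,0,0,-4.4,1.6,0,6,0,0,0,-4.4,1.6,0,6,0,0,0,-4.4,1.6,0,6,0,0,0,-4.4,1.6,0,6,0,0,0,-4.4,1.6,0,6])

```text
time_s: 2.5
position: [0.4636, 0.0313, 0.2943]
eef_rot: [0.707, 0.707, 0.0, -0.0]
ft_force: [1.0, -0.3, 0.5]
width: 0.0599
grasp_force: 0.0
```

Run:
```python
from h import *
st(); c,P=cap('wrist','w1.png'); np.save('w1.npy',P); print(c['T'].round(3),c['fx'])
c,P=cap('top','top2.png')
```

```text
t 2.5 p [0.4636 0.0313 0.2943] w 0.0599 g 0.0 F [ 1.  -0.3  0.5] yaw ydir [-0.001  1.     0.     1.     0.001 -0.    -0.     0.    -1.   ] j [-0.05 -0.34  1.94  0.    1.54 -0.05]
[[ 1.     0.001  0.     0.463]
 [ 0.001 -0.97  -0.244  0.099]
 [ 0.     0.244 -0.97   0.463]
 [ 0.     0.     0.     1.   ]] 372.7998288049877
```

send_rows(series=[0,0,0,-4.4,1.6,0,6,0,0,0,-4.4,1.6,0,6,0,0,0,-4.4,1.6,0,6,0,0,0,-4.4,1.6,0,6,0,0,0,-4.4,1.2,0,6,0,0,0,0,0,0,6])

```text
time_s: 3.2
position: [0.5401, -0.1899, 0.2932]
eef_rot: [0.708, 0.706, -0.001, -0.001]
ft_force: [0.5, 1.8, 0.9]
width: 0.0603
grasp_force: 0.0
```

Run:
```python
from h import *
st(); c,P=cap('wrist','w2.png'); np.save('w2.npy',P)
c,P=cap('top','top2.png');np.save('top2.npy',P)
```

```text
t 3.2 p [ 0.5401 -0.1899  0.2932] w 0.0603 g 0.0 F [0.5 1.8 0.9] yaw ydir [ 0.003  1.    -0.     1.    -0.003 -0.002 -0.002 -0.    -1.   ] j [-0.43 -0.08  1.73 -0.    1.5  -0.43]
```

View pics/w2.png

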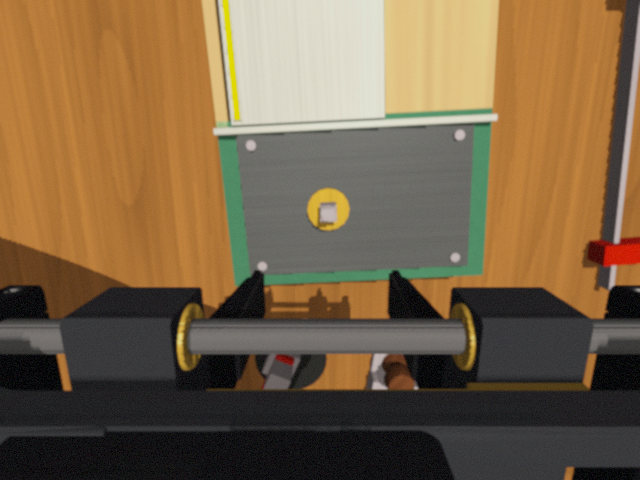

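The wrist view shows the brass collar and square shaft at (328,212). The plate screws are at (250,145), (460,134), (262,267) and (455,257), so the box is only slightly rotated. I'll measure both.

Run:
```python
from h import *
P=np.load('w2.npy'); im=cv2.imread('pics/w2.png'); Z=P[...,2]
def ar(m,n):
    q=P[m][:,:2].astype(np.float32); print(n,len(q),cv2.minAreaRect(q),q.mean(0).round(4),np.nanmedian(Z[m]).round(4))
v,u=np.mgrid[0:480,0:640]; roi=(u>290)&(u<370)&(v>180)&(v<240)
b=roi&(im[...,0]<60)&(im[...,2]>150); ar(b,'brass')
for z0 in(.095,.104): ar(roi&(Z>z0),'shaft>%g'%z0)
g=(v<285)&(im[...,1]>80)&(im[...,2]<60); ar(g,'green')
w=(v<150)&(Z>.069)&(Z<.078)&(im.min(2)>150);ar(w,'hatch')
s=(v>110)&(v<285)&(Z>.06)&(Z<.078)&(u>200)&(u<500);ar(s,'housing')
ys=(v<120)&(u>200)&(u<250)&(im[...,0]<60)&(im[...,1]>180); print('yellow x,z',np.nanmedian(P[ys],0), (np.nanmin(P[ys],0),np.nanmax(P[ys],0)))
cv2.imwrite('pics/w2c.png',cv2.resize(im[185:240,295:365],None,fx=8,fy=8,interpolation=cv2.INTER_CUBIC))
```

```text
brass 541 ((0.5373564958572388, -0.185658261179924), (0.03730503469705582, 0.038427747786045074), 36.088382720947266) [nan nan] 0.0807
shaft>0.095 283 ((0.5421958565711975, -0.1847848743200302), (0.015760870650410652, 0.016267217695713043), 2.7831664085388184) [ 0.542  -0.1837] 0.1078
shaft>0.104 244 ((0.5422199368476868, -0.18445275723934174), (0.015308396890759468, 0.015678705647587776), 3.7731924057006836) [ 0.5422 -0.184 ] 0.1082
green 78 ((0.5731651782989502, -0.18099702894687653), (0.27452656626701355, 0.1610465943813324), 4.177977561950684) [ 0.5511 -0.1396] 0.0652
hatch 20305 ((0.5682112574577332, -0.05547507852315903), (0.27987679839134216, 0.13486824929714203), 0.23422855138778687) [ 0.5257 -0.0459] 0.072
housing 42781 ((0.5718594789505005, -0.17549633979797363), (0.282478392124176, 0.18805335462093353), 1.820008635520935) [ 0.5715 -0.1704] 0.0706
yellow x,z [ 0.44881635 -0.03785596  0.0730961 ] (array([ 0.44436933, -0.09433455,  0.07016164]), array([0.45307439, 0.01090053, 0.07562484]))
```

View pics/w2c.png

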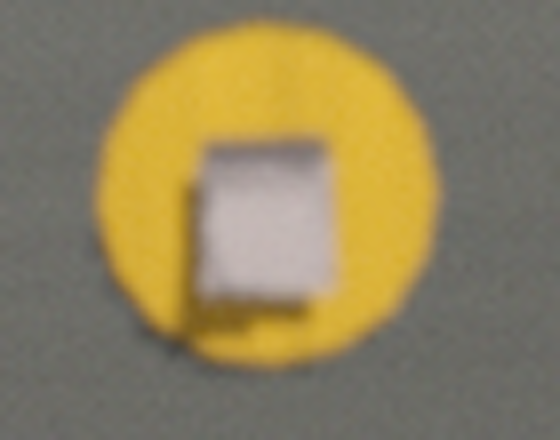

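send_rows(series=[0,0,0,-4.1,-1.1,0,6,0,0,0,-4.1,-1.1,0,6,0,0,0,-4.1,-1.1,0,6,0,0,0,-4.1,-1.1,0,6,0,0,0,-4.1,-1.1,0,6,0,0,8.3,0,0,0,6,0,0,8.3,0,0,0,6,0,0,8.3,0,0,0,6])

```text
time_s: 4.1
position: [0.4853, -0.3898, 0.2947]
eef_rot: [0.844, 0.537, 0.0, -0.0]
ft_force: [-0.1, 0.3, -0.9]
width: 0.06
grasp_force: 0.0
```

```bash
cat >> h.py <<'E'
def pix(c,u,v,z):
    d=c['T'][:3,:3]@np.array([(u-c['cx'])/c['fx'],(v-c['cy'])/c['fy'],1]); o=c['T'][:3,3]; return (o+d*(z-o[2])/d[2])
def plan(p,phi=None):
    s=robot.get_state(); M=R.from_quat(s['eef_rot']).as_matrix(); d=np.array(p)-s['position']
    ph=np.degrees(np.arctan2(M[1,0],M[0,0])); print('phi',ph.round(2),'pos',np.round(s['position'],4))
    print('shift cm before turn',(M.T@d*100).round(2))
    if phi is not None:
        t=(ph-phi+180)%360-180; a=np.radians(phi); N=np.array([[np.cos(a),np.sin(a),0],[np.sin(a),-np.cos(a),0],[0,0,-1]])
        print('turn z',t.round(2),'shift after',(N@d*100).round(2))
E
python3 - <<'E'
from h import *
s=st(); c,P=cap('wrist','w3.png'); np.save('w3.npy',P)
# shaft from w2 pose: reconstruct camera
T=np.eye(4);
import copy
M=R.from_quat(s['eef_rot']).as_matrix(); E=np.eye(4);E[:3,:3]=M;E[:3,3]=s['position']; H=np.linalg.inv(E)@c['T']; np.save('H.npy',H)
E2=np.eye(4); E2[:3,:3]=np.array([[.003,1,0],[1,-.003,0],[0,0,-1]]).T; E2[:3,3]=[.5401,-.1899,.2932]
c2=dict(c,T=E2@H); print('collar',pix(c2,328.5,209,.082),'top',pix(c2,328.3,214.4,.11))
E
```

```text
t 4.1 p [ 0.4853 -0.3898  0.2947] w 0.06 g 0.0 F [-0.1  0.3 -0.9] yaw ydir [ 0.424  0.906  0.001  0.906 -0.424 -0.     0.     0.001 -1.   ] j [-0.76  0.03  1.62  0.    1.5  -0.33]
collar [ 0.54290581 -0.18347229  0.082     ] top [ 0.54253649 -0.18416796  0.11      ]
```

View pics/w3.png

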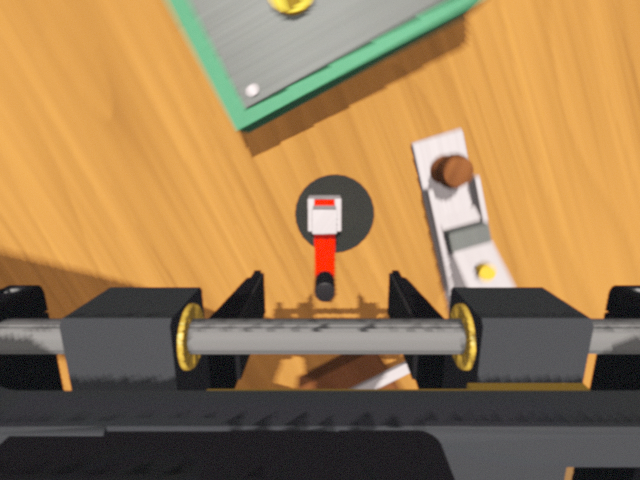

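The crank boss is at about (324,222), the handle at (324,285), and the pad centre at (335,213). The arm runs straight down the image, so it lines up with the tool's −x.

Run:
```python
from h import *
P=np.load('w3.npy'); im=cv2.imread('pics/w3.png'); Z=P[...,2]; H=np.load('H.npy')
v,u=np.mgrid[0:480,0:640]; roi=(u>285)&(u<385)&(v>165)&(v<300)
def ar(m,n):
    q=P[m][:,:2].astype(np.float32); print(n,len(q),cv2.minAreaRect(q),np.nanmean(P[m],0).round(4)); return q
b=ar(roi&(Z>.071)&(Z<.085)&(v<245),'boss')
h=ar(roi&(Z>.084),'handle')
a=ar(roi&(im[...,2]>180)&(im[...,1]<60)&(v>236),'arm')
f=cv2.fitLine(a,cv2.DIST_L2,0,.01,.01).ravel(); print('armdir',np.degrees(np.arctan2(-f[1],-f[0]))%180+180, f)
p=ar(roi&(im.max(2)<70)&(Z<.02)&(v<252),'pad'); 
print('pad circ',cv2.minEnclosingCircle(p[~np.isnan(p).any(1)]))
plan([*(cv2.minAreaRect(b)[0]),.2])
```

```text
boss 604 ((0.4804074466228485, -0.3959338665008545), (0.025976521894335747, 0.02537328004837036), 65.45977783203125) [ 0.4808 -0.3956  0.0766]
handle 339 ((0.45100072026252747, -0.4631369411945343), (0.02022608555853367, 0.023764168843626976), 69.67732238769531) [ 0.451  -0.4633  0.0882]
arm 630 ((0.4618144631385803, -0.438935786485672), (0.04471246898174286, 0.023475008085370064), 67.02823638916016) [ 0.4619 -0.4366  0.0447]
armdir nan [nan nan nan nan]
pad 423 ((0.49070557951927185, -0.4046226441860199), (0.0901428759098053, 0.09106088429689407), 47.26915740966797) [ 0.4975 -0.4133  0.0028]
pad circ ((0.48923659324645996, -0.40602076053619385), 0.04719521105289459)
phi 64.71 pos [ 0.4855 -0.3896  0.2948]
shift cm before turn [-0.79 -0.19  9.48]
```

send_rows(series=[0,0,-1.3,-0.8,-0.2,4,6,0,0,0,0,0,4.3,6,0,0,0,0,0,4.3,6,0,0,0,0,0,4.3,6,0,0,0,0,0,4,6,0,0,0,0,0,2,6,0,0,0,0,0,2,6,0,0,0,0,0,0,6])

```text
time_s: 4.95
position: [0.4784, -0.3945, 0.0422]
eef_rot: [0.835, 0.55, -0.001, -0.003]
ft_force: [-0.5, 0.7, -0.5]
width: 0.0598
grasp_force: 0.0
```

send_rows(series=[0,0,0,0,0,0,1.8,0,0,0,0,0,0,1.8,0,0,0,0,0,0,1.8,0,0,0,0,0,0,1.8,0,0,0,0,0,0,1.8,0,0,0,0,0,0,1.8], force=45)

```text
time_s: 5.55
position: [0.4798, -0.3984, 0.0465]
eef_rot: [0.837, 0.548, 0.0, 0.0]
ft_force: [-1.4, 0.7, 4.3]
width: 0.0257
grasp_force: 45.0
```

send_rows(series=[0,0,0,0,0,-2,1.8,0,0,0,0,0,-3,1.8,0,0,0,0,0,-4,1.8,0,0,0,0,0,-4,1.8,0,0,0,0,0,-4,1.8,0,0,0,0,0,0,1.8])

```text
time_s: 6.15
position: [0.4821, -0.4006, 0.2227]
eef_rot: [0.837, 0.548, 0.001, 0.006]
ft_force: [0.7, -1.1, -1.8]
width: 0.0259
grasp_force: 45.0
```

Run:
```python
from h import *
st(); c,P=cap('wrist','w4.png'); np.save('w4.npy',P)
plan([.5426,-.1838,.17],93)
```

```text
t 6.15 p [ 0.4821 -0.4006  0.2227] w 0.0259 g 45.0 F [ 0.7 -1.1 -1.8] yaw ydir [ 0.4    0.917 -0.004  0.917 -0.4    0.011  0.009 -0.008 -1.   ] j [-0.78  0.06  1.7   0.    1.36 -0.37]
phi 66.44 pos [ 0.4809 -0.3994  0.2187]
shift cm before turn [22.24 -2.99  4.81]
turn z -26.56 shift after [21.21  7.29  4.87]
```

View pics/w4.png

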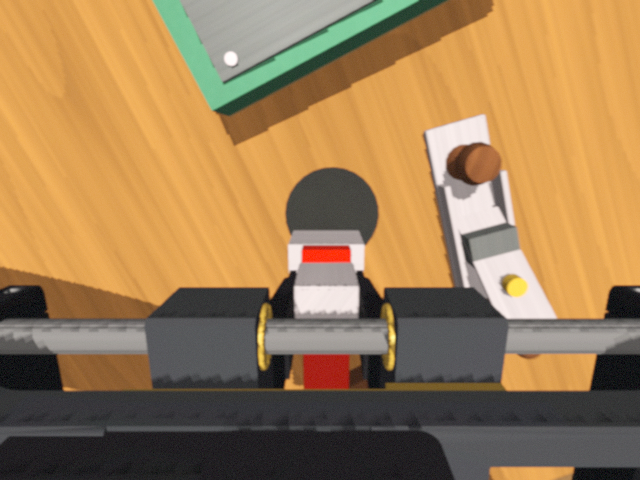

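send_rows(series=[0,0,-8,0,0,0,1.8,0,0,-8,0,0,0,1.8,0,0,-8,0,0,0,1.8,0,0,-2.6,3,1.2,0,1.8,0,0,0,4.5,1.5,0,1.8,0,0,0,4.5,1.5,0,1.8,0,0,0,4.5,1.5,0,1.8,0,0,0,3.5,1.2,0,1.8])

```text
time_s: 7.0
position: [0.5379, -0.1921, 0.2114]
eef_rot: [0.688, 0.726, -0.001, -0.003]
ft_force: [0.8, -0.5, -3.2]
width: 0.0256
grasp_force: 45.0
```

send_rows(series=[0,0,0,1.0,0.4,0,1.8,0,0,0,0,0,0,1.8,0,0,0,0,0,0,1.8,0,0,0,0,0,0,1.8])

```text
time_s: 7.4
position: [0.5422, -0.1863, 0.2146]
eef_rot: [0.689, 0.725, -0.0, -0.001]
ft_force: [0.0, -0.5, -3.2]
width: 0.0254
grasp_force: 45.0
```

Run:
```python
from h import *
s=st(); c,P=cap('wrist','w5.png'); np.save('w5.npy',P)
plan([.5426,-.1838,.17],93)
M=R.from_quat(s['eef_rot']).as_matrix(); Q=(P-s['position'])@M; np.save('w5q.npy',Q)
im=c['frame']
sel=(Q[...,0]>-.02)&(Q[...,0]<.03)&(abs(Q[...,1])<.03)&(Q[...,2]<.06)&(Q[...,2]>-.04)
for lo in np.arange(-.035,.05,.006):
    m=sel&(Q[...,2]>=lo)&(Q[...,2]<lo+.006)
    if m.sum()>30: q=Q[m]; print(lo.round(3),m.sum(),'x',np.percentile(q[:,0],[2,50,98]).round(4),'y',np.percentile(q[:,1],[2,98]).round(4))
```

```text
t 7.4 p [ 0.5422 -0.1863  0.2146] w 0.0254 g 45.0 F [ 0.  -0.5 -3.2] yaw ydir [-0.052  0.999  0.     0.999  0.052 -0.002 -0.002  0.    -1.   ] j [-0.42 -0.04  1.82 -0.    1.36 -0.48]
phi 92.94 pos [ 0.5423 -0.1864  0.215 ]
shift cm before turn [0.26 0.05 4.5 ]
turn z -0.06 shift after [0.26 0.04 4.5 ]
-0.035 2447 x [0.001  0.0088 0.0147] y [-0.0178  0.0181]
-0.029 574 x [0.0089 0.0145 0.0151] y [-0.0201  0.0201]
-0.023 453 x [0.0094 0.0146 0.0152] y [-0.0194  0.0195]
-0.017 386 x [0.0097 0.0147 0.0152] y [-0.019   0.0189]
-0.011 321 x [0.0096 0.0147 0.0152] y [-0.0176  0.0177]
-0.005 339 x [0.0096 0.0149 0.0203] y [-0.0165  0.0166]
0.001 709 x [0.0144 0.0185 0.0211] y [-0.0115  0.0115]
0.007 786 x [0.0076 0.0164 0.0211] y [-0.0189  0.0186]
0.013 221 x [0.0186 0.0209 0.0212] y [-0.0182  0.018 ]
0.019 211 x [0.0207 0.0209 0.0212] y [-0.0179  0.0181]
0.025 167 x [0.0206 0.021  0.0212] y [-0.0186  0.018 ]
0.031 175 x [0.0207 0.021  0.0213] y [-0.0179  0.0181]
0.037 136 x [0.0206 0.021  0.0213] y [-0.0182  0.0181]
```

View pics/w5.png

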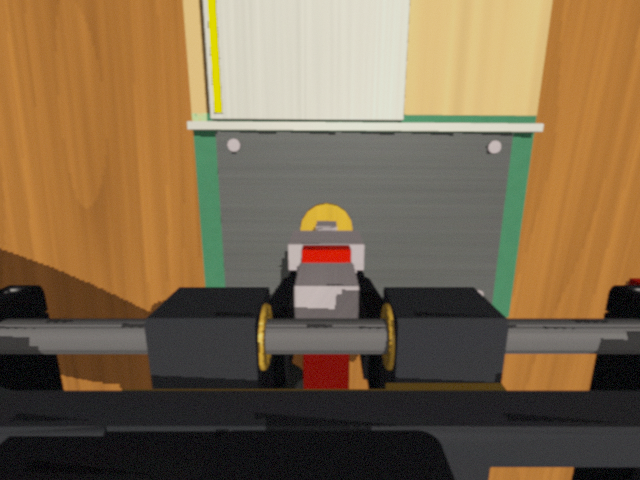

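The crank hangs straight, with its hub 2.0 mm ahead of the TCP along tool x. I'll correct by +0.6 mm and +0.4 mm and lower it.

send_rows(series=[0,0,0,0.06,0.04,2.5,1.8,0,0,0,0,0,2.5,1.8,0,0,0,0,0,0.5,1.8,0,0,0,0,0,0,1.8,0,0,0,0,0,0.6,1.8,0,0,0,0,0,0.6,1.8,0,0,0,0,0,0,1.8])

```text
time_s: 8.15
position: [0.5435, -0.1849, 0.1488]
eef_rot: [0.688, 0.726, -0.0, 0.001]
ft_force: [0.5, -0.2, -3.6]
width: 0.0255
grasp_force: 45.0
```

send_rows(series=[0,0,0,0,0,0.5,1.8,0,0,0,0,0,0.5,1.8,0,0,0,0,0,0.5,1.8,0,0,0,0,0,0,1.8,0,0,0,0,0,0,1.8])

```text
time_s: 8.65
position: [0.5431, -0.1857, 0.1337]
eef_rot: [0.688, 0.726, -0.001, 0.001]
ft_force: [-1.5, -5.2, -3.0]
width: 0.0258
grasp_force: 45.0
```

send_rows(series=[0,0,0,0,0,0.4,1.8,0,0,0,0,0,0.3,1.8,0,0,0,0,0,0.2,1.8,0,0,0,0,0,0,1.8,0,0,0,0,0,0,1.8])

```text
time_s: 9.15
position: [0.5431, -0.1857, 0.1252]
eef_rot: [0.688, 0.726, -0.001, 0.001]
ft_force: [-3.2, -4.7, 0.0]
width: 0.0261
grasp_force: 45.0
```

send_rows(series=[0,0,0,0,0,0.1,1.8,0,0,0,0,0,0,1.8,0,0,0,0,0,0,5,0,0,0,0,0,0,5,0,0,0,0,0,0,5,0,0,0,0,0,-0.9,5,0,0,0,-3.6,0,0,5,0,0,0,-3.6,0,0,5])

```text
time_s: 9.95
position: [0.548, -0.2566, 0.1341]
eef_rot: [0.687, 0.726, 0.0, 0.001]
ft_force: [0.5, -0.9, 0.2]
width: 0.05
grasp_force: 0.0
```

Run:
```python
from h import *
s=st(); c,P=cap('wrist','w6.png'); c2,P2=cap('top','top3.png')
im=c['frame'];Z=P[...,2]
v,u=np.mgrid[0:480,0:640]
m=(Z>.15)&(Z<.165)&(v<270)&(np.hypot(P[...,0]-.543,P[...,1]+.184)<.03); q=P[m]; print('boss',m.sum(),cv2.minAreaRect(q[:,:2].astype(np.float32)),np.median(q,0))
Z=P2[...,2]
for lo,n in((.17,'h'),):pass
r=np.hypot(P2[...,0]-.543,P2[...,1]+.184)<.035
q=P2[r&(Z>.145)&(Z<.19)]; print('top boss',np.nanmedian(q,0),len(q))
```

```text
t 9.95 p [ 0.548  -0.2566  0.1341] w 0.05 g 0.0 F [ 0.5 -0.9  0.2] yaw ydir [-0.055  0.998 -0.001  0.998  0.055  0.002  0.002 -0.001 -1.   ] j [-0.53  0.09  1.83  0.    1.22 -0.58]
boss 4705 ((0.5427477955818176, -0.18404936790466309), (0.026003248989582062, 0.025915414094924927), 2.2924327850341797) [ 0.54266739 -0.18369819  0.15483018]
top boss [ 0.54396346 -0.18288708  0.15495725] 105
```

View pics/w6.png

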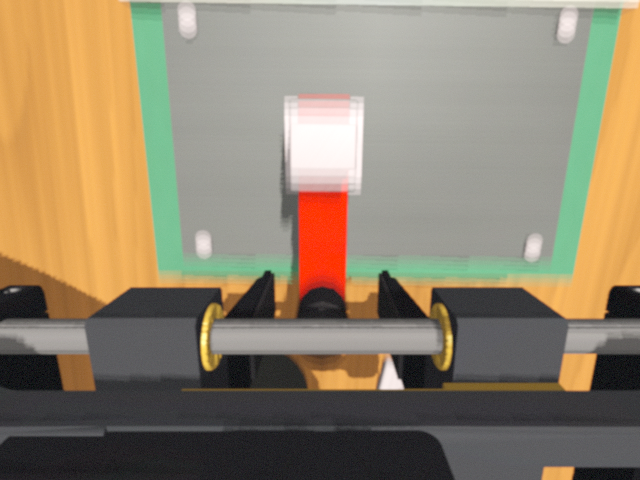

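The crank is seated: the boss top reads 0.155 m and it sits centred at (0.5427, −0.1840). Next I'll grip the handle and start winding.

send_rows(series=[0,0,0,0,0,0,2,0,0,0,0,0,0,2,0,0,0,0,0,0,2,0,0,0,0.44,-2.52,0,2,0,0,0,1.28,-2.22,0,2,0,0,0,1.96,-1.65,0,2,0,0,0,2.41,-0.88,0,2,0,0,0,0,0,0,2], force=15)

```text
time_s: 10.85
position: [0.4691, -0.198, 0.1335]
eef_rot: [0.687, 0.727, -0.002, -0.0]
ft_force: [-6.8, -1.8, 4.4]
width: 0.0237
grasp_force: 15.0
```

Run:
```python
from h import *
s=st(); p=s['position']-np.array([.543,-.1838,0]); print(np.hypot(p[0],p[1]),np.degrees(np.arctan2(p[1],p[0]))%360)
c,P=cap('wrist','w7.png')
```

```text
t 10.85 p [ 0.4691 -0.198   0.1335] w 0.0237 g 15.0 F [-6.8 -1.8  4.4] yaw ydir [-0.056  0.998 -0.002  0.998  0.056 -0.003 -0.003 -0.002 -1.   ] j [-0.5  -0.12  2.04 -0.    1.23 -0.56]
0.07523105488564262 190.9048257857129
```

send_rows(series=[0,0,0,2.56,0,0,2,0,0,0,2.41,0.88,0,2,0,0,0,1.96,1.65,0,2,0,0,0,1.28,2.22,0,2,0,0,0,0.44,2.52,0,2,0,0,0,-0.44,2.52,0,2,0,0,0,-1.28,2.22,0,2,0,0,0,-1.96,1.65,0,2])

```text
time_s: 11.7
position: [0.6055, -0.1398, 0.1332]
eef_rot: [0.687, 0.727, 0.0, -0.002]
ft_force: [-6.1, 1.5, 2.4]
width: 0.024
grasp_force: 15.0
```

send_rows(series=[0,0,0,-2.41,0.88,0,2,0,0,0,-2.56,0,0,2,0,0,0,-2.41,-0.88,0,2,0,0,0,-1.96,-1.65,0,2,0,0,0,-1.28,-2.22,0,2,0,0,0,-0.44,-2.52,0,2,0,0,0,0.44,-2.52,0,2,0,0,0,1.28,-2.22,0,2])

```text
time_s: 12.5
position: [0.4993, -0.2421, 0.1335]
eef_rot: [0.688, 0.726, 0.001, 0.002]
ft_force: [5.2, 1.0, -2.2]
width: 0.0237
grasp_force: 15.0
```

Run:
```python
from h import *
s=st(); p=s['position']-np.array([.543,-.1838,0]); print(np.hypot(p[0],p[1]),np.degrees(np.arctan2(p[1],p[0]))%360)
c,P=cap('top','top4.png'); c,Q=cap('wrist','w8.png')
# hatch leading edge: brightness/height along the bin
for y in (0.06,.1):
    m=(abs(P[...,1]-y)<.01)&(P[...,2]>.069)&(P[...,2]<.08); print(y,np.percentile(P[m][:,0],[1,5,95,99]).round(4))
```

```text
t 12.5 p [ 0.4993 -0.2421  0.1335] w 0.0237 g 15.0 F [ 5.2  1.  -2.2] yaw ydir [-0.053  0.999 -0.002  0.999  0.053  0.004  0.004 -0.002 -1.   ] j [-0.55 -0.02  1.94  0.    1.22 -0.6 ]
0.07286500940017407 233.15485402989742
0.06 [0.4368 0.4922 0.6599 0.6938]
0.1 [0.4237 0.4869 0.6669 0.6899]
```

send_rows(series=[0,0,0,1.96,-1.65,0,2,0,0,0,2.41,-0.88,0,2,0,0,0,2.56,0,0,2,0,0,0,2.41,0.88,0,2,0,0,0,1.96,1.65,0,2,0,0,0,1.28,2.22,0,2,0,0,0,0.44,2.52,0,2,0,0,0,-0.44,2.52,0,2])

```text
time_s: 13.4
position: [0.5653, -0.1091, 0.1334]
eef_rot: [0.687, 0.727, 0.0, -0.002]
ft_force: [-4.1, -2.7, 1.6]
width: 0.0236
grasp_force: 15.0
```

send_rows(series=[0,0,0,-1.28,2.22,0,2,0,0,0,-1.96,1.65,0,2,0,0,0,-2.41,0.88,0,2,0,0,0,-2.56,0,0,2,0,0,0,-2.41,-0.88,0,2,0,0,0,-1.96,-1.65,0,2,0,0,0,-1.28,-2.22,0,2,0,0,0,-0.44,-2.52,0,2])

```text
time_s: 14.2
position: [0.5488, -0.2561, 0.133]
eef_rot: [0.688, 0.726, 0.002, 0.001]
ft_force: [3.6, 5.6, -1.9]
width: 0.0236
grasp_force: 15.0
```

send_rows(series=[0,0,0,0.44,-2.52,0,2,0,0,0,1.28,-2.22,0,2,0,0,0,1.96,-1.65,0,2,0,0,0,2.41,-0.88,0,2,0,0,0,2.56,0,0,2,0,0,0,2.41,0.88,0,2,0,0,0,1.96,1.65,0,2,0,0,0,1.28,2.22,0,2])

```text
time_s: 15.0
position: [0.5124, -0.1115, 0.1333]
eef_rot: [0.688, 0.726, -0.001, -0.004]
ft_force: [-5.9, 1.4, 4.0]
width: 0.0234
grasp_force: 15.0
```

Run:
```python
from h import *
s=st(); p=s['position']-np.array([.543,-.1838,0]); print(np.hypot(p[0],p[1]),np.degrees(np.arctan2(p[1],p[0]))%360)
c,P=cap('top','top5.png')
for y in (0.06,.1):
    m=(abs(P[...,1]-y)<.01)&(P[...,2]>.069)&(P[...,2]<.08); print(y,np.percentile(P[m][:,0],[1,5,95,99]).round(4))
```

```text
t 15.0 p [ 0.5124 -0.1115  0.1333] w 0.0234 g 15.0 F [-5.9  1.4  4. ] yaw ydir [-0.054  0.999  0.005  0.999  0.054 -0.007 -0.007  0.004 -1.   ] j [-0.32 -0.08  2.    0.    1.23 -0.37]
0.07852778758115424 112.94273072123234
0.06 [0.4281 0.5487 0.6892 0.6962]
0.1 [0.4244 0.5451 0.6899 0.6961]
```

View pics/top5.png

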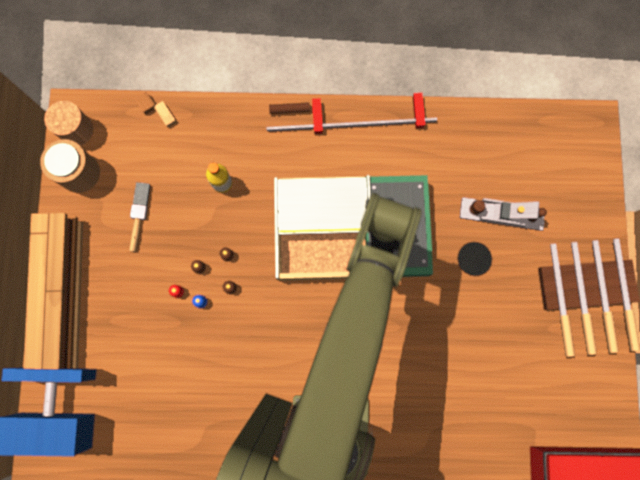

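send_rows(series=[0,0,0,0.44,2.52,0,2,0,0,0,-0.44,2.52,0,2,0,0,0,-1.28,2.22,0,2,0,0,0,-1.96,1.65,0,2,0,0,0,-2.41,0.88,0,2,0,0,0,0,0,0,2])

```text
time_s: 15.65
position: [0.6159, -0.1672, 0.1327]
eef_rot: [0.688, 0.725, -0.001, -0.001]
ft_force: [-2.3, -0.9, 3.3]
width: 0.0236
grasp_force: 15.0
```

send_rows(series=[0,0,0,-2.56,0,0,2,0,0,0,-2.41,-0.88,0,2,0,0,0,-1.96,-1.65,0,2,0,0,0,0,0,0,2])

```text
time_s: 16.05
position: [0.5929, -0.2375, 0.1325]
eef_rot: [0.689, 0.725, -0.0, 0.0]
ft_force: [1.0, 0.0, 0.6]
width: 0.0202
grasp_force: 0.0
```

Run:
```python
from h import *
s=st(); p=s['position']-np.array([.543,-.1838,0]); print(np.hypot(p[0],p[1]),np.degrees(np.arctan2(p[1],p[0]))%360)
c,P=cap('top','top6.png'); 
im=c['frame']
# hatch front edge columns: rows where yellow/white switch
for u in (290,310,330): 
    col=im[180:285,u].min(1); 
    k=np.where(col>140)[0]; print(u,180+k.min(),180+k.max(), pix(c,u,180+k.max(),.073)[:2])
```

```text
t 16.05 p [ 0.5929 -0.2375  0.1325] w 0.0202 g 0.0 F [1.  0.  0.6] yaw ydir [-0.051  0.999 -0.     0.999  0.051  0.     0.    -0.    -1.   ] j [-0.46  0.16  1.75 -0.    1.23 -0.52]
0.07328415179586531 312.90048065728183
290 180 277 [0.42038871 0.11525163]
310 180 276 [0.42414221 0.0610852 ]
330 180 275 [0.42790045 0.00685051]
```

Run:
```python
from h import *
im=cv2.imread('pics/top6.png')
c,P=cap('wrist','w9.png'); c2,P2=cap('top')
m=(P2[...,1]>.04)&(P2[...,1]<.12)&(P2[...,0]>.44)&(P2[...,0]<.71)
q=P2[m]; lo=q[q[:,2]<.03]; hi=q[(q[:,2]>.069)&(q[:,0]>.46)]; print('floor x',np.percentile(lo[:,0],[1,99]),'hatch x',np.percentile(hi[:,0],[2,98]))
cv2.imwrite('pics/c9.png',np.hstack([cv2.resize(c['frame'],(400,300)),cv2.resize(im[160:310,240:440],(400,300))]))
```

```text
floor x [0.44249279 0.56816947] hatch x [0.55974707 0.70701844]
```

View pics/c9.png

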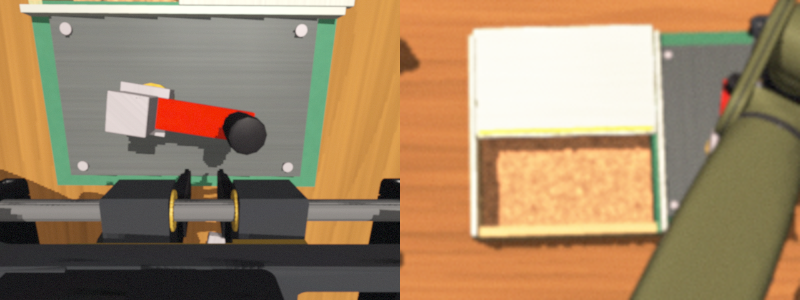

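Run:
```python
from h import *
c,P=cap('wrist'); im=c['frame']; Z=P[...,2]; v,u=np.mgrid[0:480,0:640]
ok=(v<260)&(Z>.088)
m=ok&(im.min(2)>100)&(u<330); q=P[m]
print('zpct',np.percentile(q[:,2],[2,20,50,80,98]).round(4))
t=q[q[:,2]>.14]; print('boss',cv2.minAreaRect(t[:,:2].astype(np.float32)),t.mean(0))
A=np.c_[t[:,:2],np.ones(len(t))]; 
k=np.median(t[:,2]); tt=t[abs(t[:,2]-k)<.012]; A=np.c_[tt[:,:2]-tt[:,:2].mean(0),np.ones(len(tt))]; print('boss plane',np.linalg.lstsq(A,tt[:,2],rcond=None)[0])
r=ok&(im[...,2]>150)&(im[...,1]<60); q=P[r]; print('arm',q.mean(0)); tt=q[abs(q[:,2]-np.median(q[:,2]))<.01];A=np.c_[tt[:,:2]-tt[:,:2].mean(0),np.ones(len(tt))]; print('arm plane',np.linalg.lstsq(A,tt[:,2],rcond=None)[0])
h=ok&(im.max(2)<80)&(Z>.15); q=P[h]; print('handle',np.median(q,0))
b=(v<200)&(im[...,0]<70)&(im[...,2]>150)&(im[...,1]>110); q=P[b]; print('brass',b.sum(),np.nanmedian(q,0))
```

```text
zpct [0.1117 0.1136 0.1545 0.1552 0.156 ]
boss ((0.5422804355621338, -0.18503223359584808), (0.02619756944477558, 0.026316115632653236), 84.39076232910156) [ 0.54252954 -0.18427101  0.15456156]
boss plane [-0.01302333 -0.03396303  0.15464069]
arm [ 0.58143111 -0.18834021  0.12274817]
arm plane [-0.00088269  0.0023788   0.12269043]
handle [ 0.61535527 -0.19222807  0.1662183 ]
brass 2160 [ 0.37011088 -0.15295088 -0.00115339]
```

The crank is still seated and level, with its boss top at 0.155 m. It has reached the stop, and the hatch edge at x≈0.565 means fully open. On to the knobs.

send_rows(series=[0,0,2.9,0,0,-4.5,6,0,0,0,0,0,-4.5,6,0,0,0,4.4,-1.2,-1.5,6,0,0,0,4.4,-1.2,-1.5,6,0,0,0,4.4,-1.2,-1.5,6,0,0,0,4.4,-1.2,-1.5,6,0,0,0,4.4,-1.2,-1.5,6,0,0,0,4.4,-1.2,-1,6])

```text
time_s: 17.05
position: [0.5203, 0.0298, 0.3091]
eef_rot: [0.706, 0.708, 0.001, 0.001]
ft_force: [1.1, -0.4, 0.1]
width: 0.0599
grasp_force: 0.0
```

send_rows(series=[0,0,0,4.3,-1.2,0,6,0,0,0,4.3,-1.2,0,6,0,0,0,4.3,-1.2,0,6,0,0,0,4.3,-1.2,0,6,0,0,0,4.3,-1.2,0,6,0,0,0,4.3,-1.2,0,6,0,0,0,0,0,0,6,0,0,0,0,0,0,6])

```text
time_s: 17.85
position: [0.4473, 0.2862, 0.3075]
eef_rot: [0.705, 0.709, -0.0, 0.0]
ft_force: [0.1, 0.1, 0.1]
width: 0.0599
grasp_force: 0.0
```

```bash
cat >> h.py <<'E'
def knobs(save=None):
    c,P=cap('wrist',save); im=c['frame']; Z=P[...,2]; v,u=np.mgrid[0:480,0:640]
    m=(Z>.03)&(Z<.07)&(v<285); n,l,s,_=cv2.connectedComponentsWithStats(m.astype(np.uint8))
    for i in range(1,n):
        if s[i,4]>60:
            k=l==i; q=P[k]; z=np.percentile(q[:,2],95); t=q[q[:,2]>z-.012]; print(s[i],'col',np.median(im[k],0),'ctr',np.round(cv2.minEnclosingCircle(t[:,:2].astype(np.float32)),4) if 0 else (np.round((t[:,:2].max(0)+t[:,:2].min(0))/2,4),np.ptp(t[:,:2],axis=0).round(3)),'ztop',z.round(4))
E
python3 - <<'E'
from h import *
st(); knobs('w10.png'); cap('scene','scene2.png')
E
```

```text
t 17.85 p [0.4473 0.2862 0.3075] w 0.0599 g 0.0 F [0.1 0.1 0.1] yaw ydir [-0.006  1.    -0.     1.     0.006 -0.    -0.    -0.    -1.   ] j [ 0.47 -0.18  1.8  -0.    1.53  0.46]
[250  54  33  35 862] col [ 10.  25. 247.] ctr (array([0.3808, 0.4345]), array([0.033, 0.034])) ztop 0.0474
[314 111  31  32 749] col [ 55.  95. 153.] ctr (array([0.4506, 0.3771]), array([0.033, 0.032])) ztop 0.0474
[229 119  31  31 765] col [213. 133.  50.] ctr (array([0.354, 0.368]), array([0.033, 0.033])) ztop 0.0475
[513 149  46  55 942] col [102. 113. 121.] ctr (array([0.6799, 0.3245]), array([0.026, 0.059])) ztop 0.0685
[346 181  29  29 664] col [ 54.   91.5 149. ] ctr (array([0.487 , 0.2999]), array([0.033, 0.033])) ztop 0.0474
[267 191  29  29 658] col [ 54.  91. 148.] ctr (array([0.394 , 0.2869]), array([0.033, 0.032])) ztop 0.0474
```

View pics/w10.png

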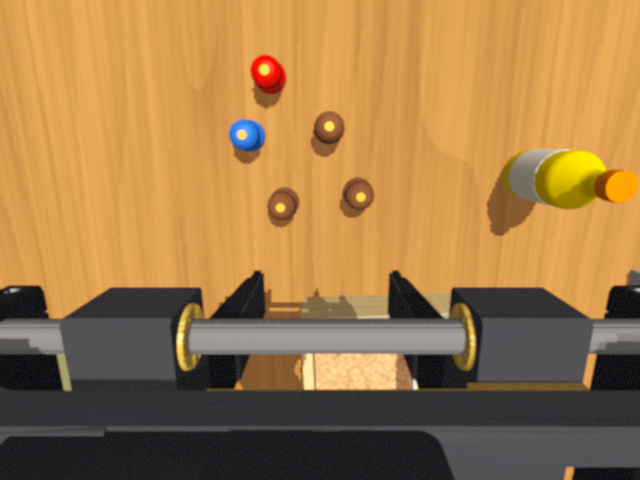

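The view shows three upright dark knobs at (329,127), (359,195) and (282,206), with the red and blue decoys beside them. I'll pick the nearest first.

send_rows(series=[0,0,0,1.3,4.0,2.5,6,0,0,0,0,0,4.8,6,0,0,0,0,0,4.8,6,0,0,0,0,0,4.8,6,0,0,0,0,0,4.8,6,0,0,0,0,0,4.5,6,0,0,0,0,0,3,6,0,0,0,0,0,0,6])

```text
time_s: 18.75
position: [0.4846, 0.2945, 0.0103]
eef_rot: [0.707, 0.707, -0.005, -0.002]
ft_force: [0.3, 0.3, -1.0]
width: 0.0598
grasp_force: 0.0
```

send_rows(series=[0,0,0,0,0,0,2.5,0,0,0,0,0,0,2.5,0,0,0,0,0,0,2.5,0,0,0,0,0,0,2.5,0,0,0,0,0,-3,2.5,0,0,0,0,0,-5,2.5,0,0,0,0,0,-5,2.5], force=15)

```text
time_s: 19.45
position: [0.4873, 0.2978, 0.1469]
eef_rot: [0.706, 0.708, -0.001, -0.0]
ft_force: [0.9, -0.7, -0.8]
width: 0.0338
grasp_force: 15.0
```

send_rows(series=[0,0,0,-4.3,0.15,0,2.5,0,0,0,-4.3,0.15,0,2.5,0,0,0,-4.3,0.15,0,2.5,0,0,0,-4.3,0.15,0,2.5,0,0,0,-4.3,0.15,0,2.5,0,0,0,-4.3,0.15,0,2.5,0,0,0,-4.3,0.15,0,2.5,0,0,0,-4.2,0.15,0,2.5])

```text
time_s: 20.25
position: [0.501, -0.0466, 0.1467]
eef_rot: [0.706, 0.708, 0.001, 0.001]
ft_force: [0.9, -0.1, -0.2]
width: 0.034
grasp_force: 15.0
```

Run:
```python
from h import *
st(); plan([.5,-.043,.025])
```

```text
t 20.25 p [ 0.501  -0.0466  0.1467] w 0.034 g 15.0 F [ 0.9 -0.1 -0.2] yaw ydir [-0.003  1.    -0.     1.     0.003  0.002  0.002 -0.    -1.   ] j [-0.2  -0.15  2.04 -0.    1.25 -0.2 ]
phi 90.15 pos [ 0.501  -0.0466  0.1467]
shift cm before turn [ 0.37 -0.12 12.17]
```

send_rows(series=[0,0,0,0,0,4,2.5,0,0,0,0,0,4,2.5,0,0,0,0,0,2.5,2.5,0,0,0,0,0,1.3,2.5,0,0,0,0,0,0.4,2.5,0,0,0,0,0,0,2.5,0,0,0,0,0,0,2.5])

```text
time_s: 20.95
position: [0.5022, -0.045, 0.025]
eef_rot: [0.706, 0.708, 0.001, 0.001]
ft_force: [0.7, 0.8, -1.2]
width: 0.0341
grasp_force: 15.0
```

send_rows(series=[0,0,0,0,0,0,5.5,0,0,0,0,0,0,5.5,0,0,0,0,0,0,5.5,0,0,0,0,0,-3,5.5,0,0,0,0,0,-5,5.5,0,0,0,0,0,-5,5.5])

```text
time_s: 21.55
position: [0.4999, -0.0447, 0.1542]
eef_rot: [0.706, 0.708, -0.001, -0.001]
ft_force: [1.4, -0.2, -0.0]
width: 0.0552
grasp_force: 0.0
```

Run:
```python
from h import *
st(); plan([.4505,.3755,.15])
c,P=cap('top','top7.png'); im=c['frame']; m=(P[...,2]>.02)&(P[...,2]<.065)
v,u=np.mgrid[0:480,0:640]
for n,r in (('out',(u>160)&(u<250)&(v>235)&(v<320)),):
    k,l,s,_=cv2.connectedComponentsWithStats((m&r).astype(np.uint8))
    for i in range(1,k):
        if s[i,4]>40: print(n,s[i],np.nanmedian(P[l==i],0).round(3),np.median(im[l==i],0))
```

```text
t 21.55 p [ 0.4999 -0.0447  0.1542] w 0.0552 g 0.0 F [ 1.4 -0.2 -0. ] yaw ydir [-0.003  1.     0.     1.     0.003 -0.002 -0.002  0.    -1.   ] j [-0.2  -0.16  2.04 -0.    1.27 -0.2 ]
phi 90.15 pos [ 0.4999 -0.0447  0.1542]
shift cm before turn [42.03 -4.84  0.45]
out [191 260  13  12 126] [0.45  0.375 0.044] [ 43.   74.  120.5]
out [223 281  12  12 119] [0.393 0.285 0.044] [ 45.  73. 124.]
out [169 285  13  12 126] [0.381 0.431 0.043] [ 44.   55.5 239.5]
out [192 295  13  13 126] [0.353 0.366 0.043] [183.5 107.   69. ]
```

send_rows(series=[0,0,0,4.2,-0.5,0,6,0,0,0,4.2,-0.5,0,6,0,0,0,4.2,-0.5,0,6,0,0,0,4.2,-0.5,0,6,0,0,0,4.2,-0.5,0,6,0,0,0,4.2,-0.5,0,6,0,0,0,4.2,-0.5,0,6,0,0,0,4.2,-0.5,0,6])

```text
time_s: 22.4
position: [0.4597, 0.2928, 0.1537]
eef_rot: [0.706, 0.708, 0.0, 0.0]
ft_force: [0.1, 0.4, -0.3]
width: 0.0599
grasp_force: 0.0
```

send_rows(series=[0,0,0,4.2,-0.5,0,6,0,0,0,4.2,-0.3,0,6,0,0,0,0,0,4,6,0,0,0,0,0,4,6,0,0,0,0,0,3.5,6,0,0,0,0,0,2.3,6,0,0,0,0,0,0,6])

```text
time_s: 23.1
position: [0.4488, 0.3729, 0.011]
eef_rot: [0.706, 0.708, -0.004, -0.001]
ft_force: [0.4, 0.0, 0.5]
width: 0.0599
grasp_force: 0.0
```

send_rows(series=[0,0,0,0,0,0,2.5,0,0,0,0,0,0,2.5,0,0,0,0,0,0,2.5,0,0,0,0,0,0,2.5,0,0,0,0,0,-3,2.5,0,0,0,0,0,-5,2.5,0,0,0,0,0,-5,2.5])

```text
time_s: 23.8
position: [0.4512, 0.3744, 0.1467]
eef_rot: [0.706, 0.708, -0.001, -0.0]
ft_force: [0.5, 0.3, -0.2]
width: 0.0339
grasp_force: 15.0
```

Run:
```python
from h import *
st(); plan([.5,.027,.025])
```

```text
t 23.8 p [0.4512 0.3744 0.1467] w 0.0339 g 15.0 F [ 0.5  0.3 -0.2] yaw ydir [-0.002  1.    -0.001  1.     0.002 -0.001 -0.001 -0.001 -1.   ] j [ 0.6   0.04  1.86 -0.    1.25  0.6 ]
phi 90.14 pos [0.4512 0.3744 0.1467]
shift cm before turn [-34.74   4.81  12.2 ]
```

send_rows(series=[0,0,0,-4.3,0.6,0,2.5,0,0,0,-4.3,0.6,0,2.5,0,0,0,-4.3,0.6,0,2.5,0,0,0,-4.3,0.6,0,2.5,0,0,0,-4.4,0.6,0,2.5,0,0,0,-4.4,0.6,0,2.5,0,0,0,-4.4,0.6,0,2.5,0,0,0,-4.3,0.6,0,2.5])

```text
time_s: 24.6
position: [0.5009, 0.0262, 0.1466]
eef_rot: [0.706, 0.708, 0.001, 0.001]
ft_force: [0.7, 0.2, -0.9]
width: 0.0341
grasp_force: 15.0
```

send_rows(series=[0,0,0,0,0,4,2.5,0,0,0,0,0,4,2.5,0,0,0,0,0,2.5,2.5,0,0,0,0,0,1.3,2.5,0,0,0,0,0,0.4,2.5,0,0,0,0,0,0,2.5,0,0,0,0,0,0,2.5])

```text
time_s: 25.3
position: [0.502, 0.0281, 0.025]
eef_rot: [0.706, 0.708, 0.001, 0.001]
ft_force: [0.9, 0.1, 0.3]
width: 0.0342
grasp_force: 15.0
```

send_rows(series=[0,0,0,0,0,0,5.5,0,0,0,0,0,0,5.5,0,0,0,0,0,0,5.5,0,0,0,0,0,-3,5.5,0,0,0,0,0,-5,5.5,0,0,0,0,0,-5,5.5])

```text
time_s: 25.9
position: [0.4997, 0.0281, 0.1542]
eef_rot: [0.706, 0.708, -0.001, -0.001]
ft_force: [1.7, -0.6, -0.6]
width: 0.0548
grasp_force: 0.0
```

Run:
```python
from h import *
st(); plan([.394,.286,.15])
c,P=cap('top','top8.png'); im=c['frame']; m=(P[...,2]>.02)&(P[...,2]<.065)
v,u=np.mgrid[0:480,0:640]
r=(u>100)&(u<265)&(v>235)&(v<360)
k,l,s,_=cv2.connectedComponentsWithStats((m&r).astype(np.uint8))
for i in range(1,k):
        if s[i,4]>40: print(s[i],np.nanmedian(P[l==i],0).round(3),np.median(im[l==i],0))
```

```text
t 25.9 p [0.4997 0.0281 0.1542] w 0.0548 g 0.0 F [ 1.7 -0.6 -0.6] yaw ydir [-0.003  1.     0.     1.     0.003 -0.002 -0.002  0.    -1.   ] j [-0.05 -0.16  2.04 -0.    1.27 -0.05]
phi 90.15 pos [0.4997 0.0281 0.1542]
shift cm before turn [ 25.81 -10.51   0.45]
[223 281  12  12 120] [0.394 0.285 0.043] [ 44.5  72.  124. ]
[169 285  13  12 127] [0.381 0.431 0.044] [ 45.  57. 240.]
[192 295  13  12 124] [0.353 0.366 0.044] [186. 109.  72.]
```

send_rows(series=[0,0,0,3.7,-1.5,0,6,0,0,0,3.7,-1.5,0,6,0,0,0,3.7,-1.5,0,6,0,0,0,3.7,-1.5,0,6,0,0,0,3.7,-1.5,0,6,0,0,0,3.7,-1.5,0,6,0,0,0,3.6,-1.5,0,6])

```text
time_s: 26.65
position: [0.3943, 0.2873, 0.1537]
eef_rot: [0.706, 0.708, 0.0, 0.0]
ft_force: [-0.4, 0.9, 0.2]
width: 0.0602
grasp_force: 0.0
```

send_rows(series=[0,0,0,0,0,4,6,0,0,0,0,0,4,6,0,0,0,0,0,3.5,6,0,0,0,0,0,2.3,6,0,0,0,0,0,0,6,0,0,0,0,0,0,6])

```text
time_s: 27.25
position: [0.3952, 0.2859, 0.0159]
eef_rot: [0.706, 0.708, -0.0, -0.0]
ft_force: [-0.1, 0.8, -0.6]
width: 0.06
grasp_force: 0.0
```

send_rows(series=[0,0,0,0,0,0,2.5,0,0,0,0,0,0,2.5,0,0,0,0,0,0,2.5,0,0,0,0,0,0,2.5,0,0,0,0,0,-3,2.5,0,0,0,0,0,-5,2.5,0,0,0,0,0,-5,2.5])

```text
time_s: 27.95
position: [0.3942, 0.2852, 0.1463]
eef_rot: [0.706, 0.708, -0.001, -0.0]
ft_force: [0.8, 1.1, -0.3]
width: 0.034
grasp_force: 15.0
```

Run:
```python
from h import *
st(); plan([.498,.097,.025])
```

```text
t 27.95 p [0.3942 0.2852 0.1463] w 0.034 g 15.0 F [ 0.8  1.1 -0.3] yaw ydir [-0.002  1.    -0.001  1.     0.002 -0.002 -0.002 -0.001 -1.   ] j [ 0.52 -0.19  2.07 -0.    1.26  0.51]
phi 90.14 pos [0.3942 0.2852 0.1463]
shift cm before turn [-18.83  10.36  12.13]
```

send_rows(series=[0,0,0,-3.1,1.7,0,2.5,0,0,0,-3.1,1.7,0,2.5,0,0,0,-3.1,1.7,0,2.5,0,0,0,-3.1,1.7,0,2.5,0,0,0,-3.1,1.8,0,2.5,0,0,0,-3.3,1.8,0,2.5,0,0,0,0,0,4,2.5,0,0,0,0,0,4,2.5])

```text
time_s: 28.75
position: [0.5018, 0.097, 0.0666]
eef_rot: [0.707, 0.707, 0.002, 0.002]
ft_force: [0.0, -0.1, -0.9]
width: 0.034
grasp_force: 15.0
```

send_rows(series=[0,0,0,0,0,2.5,2.5,0,0,0,0,0,1.2,2.5,0,0,0,0,0,0.4,2.5,0,0,0,0,0,0,2.5,0,0,0,0,0,0,2.5])

```text
time_s: 29.25
position: [0.5008, 0.0983, 0.026]
eef_rot: [0.706, 0.708, 0.001, 0.001]
ft_force: [0.0, -0.4, -0.4]
width: 0.0342
grasp_force: 15.0
```

send_rows(series=[0,0,0,0,0,0,5.5,0,0,0,0,0,0,5.5,0,0,0,0,0,0,5.5,0,0,0,0,0,-3,5.5,0,0,0,0,0,-5,5.5,0,0,0,0,0,-5,5.5,0,0,0,0,0,-5,5.5,0,0,0,0,0,-3,5.5])

```text
time_s: 30.05
position: [0.501, 0.0982, 0.2399]
eef_rot: [0.706, 0.708, 0.003, 0.002]
ft_force: [0.5, 0.4, 1.2]
width: 0.0548
grasp_force: 0.0
```

send_rows(series=[0,0,0,-4,0.5,0,5.5,0,0,0,-4,0.5,0,5.5,0,0,0,-4,0.5,0,5.5,0,0,0,-2,0,0,5.5,0,0,0,0,0,0,5.5])

```text
time_s: 30.55
position: [0.5149, -0.0441, 0.2347]
eef_rot: [0.708, 0.707, -0.0, 0.0]
ft_force: [0.9, 0.2, -0.1]
width: 0.0548
grasp_force: 0.0
```

Run:
```python
from h import *
st(); knobs('w11.png')
c,P=cap('top','top9.png'); im=c['frame']
cv2.imwrite('pics/c11.png',np.hstack([cv2.resize(cv2.imread('pics/w11.png'),(400,300)),cv2.resize(im,(400,300))]))
```

```text
t 30.55 p [ 0.5149 -0.0441  0.2347] w 0.0548 g 0.0 F [ 0.9  0.2 -0.1] yaw ydir [ 0.001  1.    -0.     1.    -0.001  0.     0.    -0.    -1.   ] j [-0.19 -0.19  1.92 -0.    1.41 -0.19]
[ 205    0  179  285 9370] col [ 93. 128.  98.] ctr (array([0.4935, 0.0193]), array([0.152, 0.247])) ztop 0.066
[ 292   39   38   44 1314] col [ 34.   60.5 106. ] ctr (array([0.5013, 0.0982]), array([0.033, 0.033])) ztop 0.0555
[ 295  122   37   39 1093] col [ 35.  62. 107.] ctr (array([0.5029, 0.0298]), array([0.033, 0.033])) ztop 0.0554
[297 201  35  35 959] col [ 34.  60. 105.] ctr (array([ 0.5027, -0.0435]), array([0.032, 0.032])) ztop 0.0553
[400 272 130   7 224] col [117. 128. 132.] ctr (array([ 0.6466, -0.0941]), array([0.122, 0.006])) ztop 0.0698
```

View pics/c11.png

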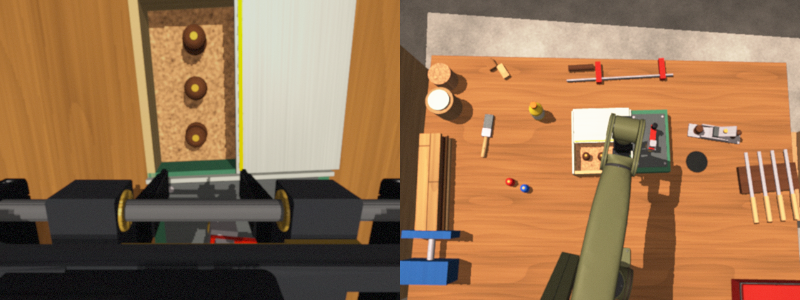

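Three knobs stand upright on the bin floor, with tops at 0.055 m and x≈0.502, and no other dark knob is visible anywhere. Now I'll go back to the handle at (0.615, −0.192).

send_rows(series=[0,0,0,-3.7,2.5,0,5,0,0,0,-3.7,2.5,0,5,0,0,0,-3.7,2.5,0,5,0,0,0,-3.7,2.6,0,5,0,0,0,0,0,0,5,0,0,0,0,0,2.5,5,0,0,0,0,0,0,5,0,0,0,0,0,0,5])

```text
time_s: 31.45
position: [0.6158, -0.1879, 0.2091]
eef_rot: [0.706, 0.709, -0.0, -0.001]
ft_force: [0.3, 0.5, 0.3]
width: 0.05
grasp_force: 0.0
```

Run:
```python
from h import *
st(); plan([.6157,-.192,.134],90)
c,P=cap('wrist','w12.png'); im=c['frame']; Z=P[...,2]
h=(Z>.15)&(im.max(2)<90)&(np.hypot(P[...,0]-.615,P[...,1]+.192)<.035); q=P[h]; print(h.sum(),np.median(q,0) if h.any() else '')
```

```text
t 31.45 p [ 0.6158 -0.1879  0.2091] w 0.05 g 0.0 F [0.3 0.5 0.3] yaw ydir [-0.004  1.     0.001  1.     0.004 -0.002 -0.002  0.001 -1.   ] j [-0.38  0.12  1.67  0.    1.36 -0.38]
phi 90.24 pos [ 0.6158 -0.1879  0.2091]
shift cm before turn [-0.42  0.01  7.51]
turn z 0.24 shift after [-0.41 -0.01  7.51]
31158 [ 0.61503265 -0.16350649  0.32669822]
```

View pics/w12.png

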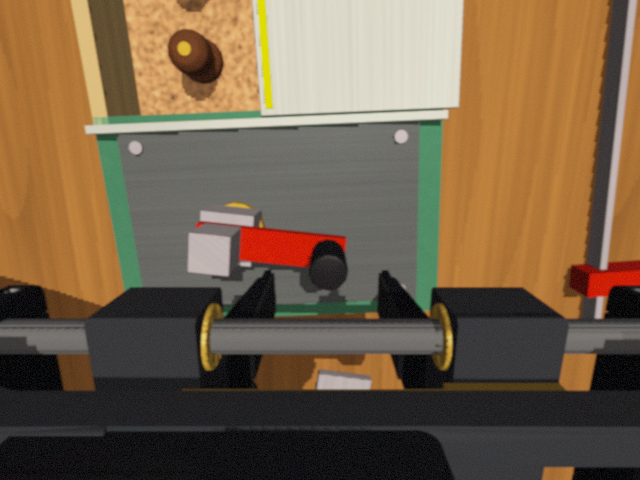

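The handle is at (327,265), between the fingers. I'll lower, grip it and wind anticlockwise.

send_rows(series=[0,0,0,-0.4,0,2.5,5,0,0,0,0,0,2.5,5,0,0,0,0,0,2.5,5,0,0,0,0,0,0,5,0,0,0,0,0,0,2,0,0,0,0,0,0,2,0,0,0,0,0,0,2,0,0,0,0,0,0,2], force=15)

```text
time_s: 32.3
position: [0.617, -0.1939, 0.1363]
eef_rot: [0.706, 0.708, 0.0, 0.001]
ft_force: [-2.3, 0.7, 0.8]
width: 0.0239
grasp_force: 10.0
```

send_rows(series=[0,0,0,2.56,-0.16,0,2,0,0,0,2.35,-1.02,0,2,0,0,0,1.86,-1.76,0,2,0,0,0,1.14,-2.29,0,2,0,0,0,0,0,0,2])

```text
time_s: 32.8
position: [0.5635, -0.1136, 0.1362]
eef_rot: [0.706, 0.708, 0.001, 0.001]
ft_force: [1.1, 2.0, 2.7]
width: 0.0236
grasp_force: 15.0
```

Run:
```python
from h import *
s=st(); p=s['position']-np.array([.543,-.1838,0]); print(np.hypot(p[0],p[1]),np.degrees(np.arctan2(p[1],p[0]))%360)
```

```text
t 32.8 p [ 0.5635 -0.1136  0.1362] w 0.0236 g 15.0 F [1.1 2.  2.7] yaw ydir [-0.004  1.     0.     1.     0.004  0.002  0.002  0.    -1.   ] j [-0.29  0.02  1.9   0.    1.22 -0.3 ]
0.07310786537033112 73.7330701266176
```

send_rows(series=[0,0,0,0.29,-2.54,0,2,0,0,0,-0.6,-2.49,0,2,0,0,0,-1.41,-2.13,0,2,0,0,0,-2.06,-1.52,0,2,0,0,0,-2.45,-0.73,0,2,0,0,0,-2.56,0.16,0,2,0,0,0,-2.35,1.02,0,2,0,0,0,-1.86,1.76,0,2])

```text
time_s: 33.6
position: [0.4966, -0.2494, 0.1367]
eef_rot: [0.706, 0.708, -0.005, -0.001]
ft_force: [-7.5, -4.4, 6.0]
width: 0.0238
grasp_force: 15.0
```

send_rows(series=[0,0,0,-1.14,2.29,0,2,0,0,0,-0.29,2.54,0,2,0,0,0,0.6,2.49,0,2,0,0,0,1.41,2.13,0,2,0,0,0,2.06,1.52,0,2,0,0,0,2.45,0.73,0,2,0,0,0,2.56,-0.16,0,2,0,0,0,2.35,-1.02,0,2])

```text
time_s: 34.4
position: [0.6053, -0.1473, 0.1358]
eef_rot: [0.706, 0.708, -0.002, 0.002]
ft_force: [-4.0, -11.0, 1.9]
width: 0.0235
grasp_force: 15.0
```

send_rows(series=[0,0,0,1.86,-1.76,0,2,0,0,0,1.14,-2.29,0,2,0,0,0,0.29,-2.54,0,2,0,0,0,-0.6,-2.49,0,2,0,0,0,-1.41,-2.13,0,2,0,0,0,-2.06,-1.52,0,2,0,0,0,-2.45,-0.73,0,2,0,0,0,-2.56,0.16,0,2])

```text
time_s: 35.2
position: [0.4675, -0.2025, 0.136]
eef_rot: [0.706, 0.708, -0.002, -0.005]
ft_force: [-13.4, 4.8, 11.8]
width: 0.0239
grasp_force: 15.0
```

Run:
```python
from h import *
s=st(); p=s['position']-np.array([.543,-.1838,0]); print(np.hypot(p[0],p[1]),np.degrees(np.arctan2(p[1],p[0]))%360,'expect',-6.5+560-360)
```

```text
t 35.2 p [ 0.4675 -0.2025  0.136 ] w 0.0239 g 15.0 F [-13.4   4.8  11.8] yaw ydir [-0.003  1.     0.004  1.     0.003 -0.011 -0.011  0.004 -1.   ] j [-0.51 -0.12  2.03 -0.    1.24 -0.52]
0.07774172627012127 193.9405001918181 expect 193.5
```

send_rows(series=[0,0,0,0,0,0,2,0,0,0,-2.35,1.02,0,2,0,0,0,-1.86,1.76,0,2,0,0,0,-1.14,2.29,0,2,0,0,0,-0.29,2.54,0,2,0,0,0,0.6,2.49,0,2,0,0,0,1.41,2.13,0,2,0,0,0,0,0,0,2])

```text
time_s: 36.0
position: [0.5975, -0.2401, 0.1365]
eef_rot: [0.706, 0.708, 0.001, 0.003]
ft_force: [4.3, -2.8, 3.5]
width: 0.0236
grasp_force: 15.0
```

send_rows(series=[0,0,0,2.06,1.52,0,2,0,0,0,2.45,0.73,0,2,0,0,0,2.56,-0.16,0,2,0,0,0,2.35,-1.02,0,2,0,0,0,1.86,-1.76,0,2,0,0,0,1.14,-2.29,0,2,0,0,0,0.29,-2.54,0,2,0,0,0,0,0,0,2])

```text
time_s: 36.8
position: [0.5368, -0.1134, 0.1352]
eef_rot: [0.706, 0.708, -0.001, 0.002]
ft_force: [-0.2, -4.4, 0.7]
width: 0.0238
grasp_force: 15.0
```

Run:
```python
from h import *
s=st(); p=s['position']-np.array([.543,-.1838,0]); print(np.hypot(p[0],p[1]),np.degrees(np.arctan2(p[1],p[0]))%360,'expect',-6.5+820-720)
```

```text
t 36.8 p [ 0.5368 -0.1134  0.1352] w 0.0238 g 15.0 F [-0.2 -4.4  0.7] yaw ydir [-0.003  1.    -0.003  1.     0.003  0.001  0.001 -0.003 -1.   ] j [-0.3  -0.04  1.95 -0.    1.22 -0.31]
0.0706360786392549 95.06272488180993 expect 93.5
```

send_rows(series=[0,0,0,-0.6,-2.49,0,2,0,0,0,-1.41,-2.13,0,2,0,0,0,-2.06,-1.52,0,2,0,0,0,-2.45,-0.73,0,2,0,0,0,-2.56,0.16,0,2,0,0,0,-2.35,1.02,0,2,0,0,0,-1.86,1.76,0,2,0,0,0,-1.14,2.29,0,2])

```text
time_s: 37.6
position: [0.5201, -0.2614, 0.1364]
eef_rot: [0.707, 0.707, -0.004, 0.001]
ft_force: [-5.3, -4.3, 4.6]
width: 0.0237
grasp_force: 15.0
```

send_rows(series=[0,0,0,-0.29,2.54,0,2,0,0,0,0.6,2.49,0,2,0,0,0,1.41,2.13,0,2,0,0,0,2.06,1.52,0,2,0,0,0,2.45,0.73,0,2,0,0,0,0,0,0,2,0,0,0,0,0,0,2])

```text
time_s: 38.3
position: [0.617, -0.1936, 0.1357]
eef_rot: [0.706, 0.708, 0.001, 0.001]
ft_force: [3.0, 1.0, 3.5]
width: 0.0238
grasp_force: 15.0
```

send_rows(series=[0,0,0,0.65,0,0,2,0,0,0,0.6,0,0,2,0,0,0,0,0,0,2])

```text
time_s: 38.6
position: [0.6167, -0.1819, 0.1358]
eef_rot: [0.706, 0.708, 0.0, 0.001]
ft_force: [2.0, -4.0, 6.7]
width: 0.0239
grasp_force: 15.0
```

Run:
```python
from h import *
s=st(); p=s['position']-np.array([.543,-.1838,0]); print(np.hypot(p[0],p[1]),np.degrees(np.arctan2(p[1],p[0]))%360)
c2,P2=cap('top','top10.png')
m=(P2[...,1]>.04)&(P2[...,1]<.12)&(P2[...,0]>.40)&(P2[...,0]<.71)
q=P2[m]; hi=q[(q[:,2]>.0695)]; print('hatch x',np.percentile(hi[:,0],[2,98]),'floor pts',(q[:,2]<.05).sum())
cv2.imwrite('pics/c13.png',cv2.resize(c2['frame'][160:300,250:450],(800,560)))
```

```text
t 38.6 p [ 0.6167 -0.1819  0.1358] w 0.0239 g 15.0 F [ 2.  -4.   6.7] yaw ydir [-0.002  1.    -0.002  1.     0.002  0.002  0.002 -0.002 -1.   ] j [-0.37  0.17  1.74 -0.    1.23 -0.37]
0.07377193027864223 1.439443825775076
hatch x [0.43092563 0.68491581] floor pts 278
```

View pics/c13.png

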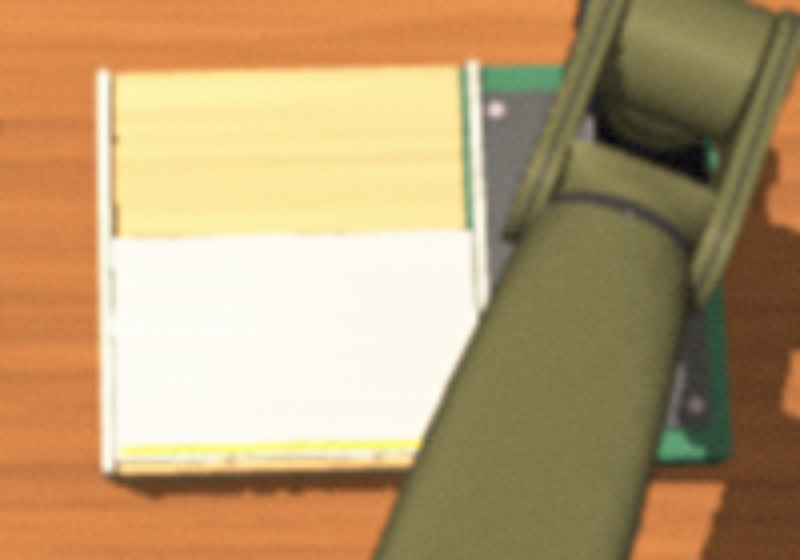

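send_rows(series=[0,0,0,0.5,-0.05,0,2,0,0,0,0.4,-0.05,0,2,0,0,0,0,0,0,2,0,0,0,0,0,0,2,0,0,0,0,0,0,2])

```text
time_s: 39.15
position: [0.6155, -0.1734, 0.1356]
eef_rot: [0.706, 0.708, -0.0, 0.001]
ft_force: [0.9, -4.3, 5.7]
width: 0.024
grasp_force: 15.0
```

Run:
```python
from h import *
s=st(); p=s['position']-np.array([.543,-.1838,0]); print(np.hypot(p[0],p[1]),np.degrees(np.arctan2(p[1],p[0]))%360)
c,P=cap('top'); im=c['frame']
f=[]
for u in (285,300,315,330):
    col=im[200:285,u].astype(int); y=np.where((col[:,2]>170)&(col[:,0]<120)&(col[:,1]>150))[0]+200
    f.append((u,y.tolist()))
print(f)
c0=cv2.imread('pics/top10.png')
print('strip start',[pix(c,u,271,.073)[:2].round(4) for u in(285,330)])
```

```text
t 39.15 p [ 0.6155 -0.1734  0.1356] w 0.024 g 15.0 F [ 0.9 -4.3  5.7] yaw ydir [-0.002  1.    -0.002  1.     0.002  0.001  0.001 -0.002 -1.   ] j [-0.36  0.16  1.75 -0.    1.23 -0.36]
0.07319779779479882 8.196818923621061
[(285, []), (300, []), (315, [277]), (330, [])]
strip start [array([0.4365, 0.1293]), array([0.4388, 0.007 ])]
```

send_rows(series=[0,0,0,0.3,-0.06,0,2,0,0,0,0.3,-0.06,0,2,0,0,0,0,0,0,2,0,0,0,0,0,0,2])

```text
time_s: 39.6
position: [0.6146, -0.1698, 0.1359]
eef_rot: [0.706, 0.708, -0.001, 0.003]
ft_force: [2.4, -10.9, 4.2]
width: 0.0237
grasp_force: 15.0
```

The tangential force jumped to 11 N, so the shut stop is reached. I'll ease off, let go, rise and turn for the boss grasp.

send_rows(series=[0,0,0,-0.35,0.05,0,2,0,0,0,0,0,0,2,0,0,0,0,0,0,5,0,0,0,0,0,0,5,0,0,0,0,0,0,5,0,0,0,0,0,-4,5,0,0,0,0,0,-4,5,0,0,0,0,0,-3,5])

```text
time_s: 40.4
position: [0.6145, -0.1692, 0.2462]
eef_rot: [0.706, 0.708, 0.0, -0.0]
ft_force: [0.2, 0.1, -0.7]
width: 0.05
grasp_force: 0.0
```

send_rows(series=[0,0,-8.5,0,0,0,5,0,0,-8.5,0,0,0,5,0,0,-8.5,0,0,0,5,0,0,-8.5,0,0,0,5,0,0,-8.5,0,0,0,5,0,0,-8.5,0,0,0,5,0,0,-8.5,0,0,0,5,0,0,-8.5,0,0,0,5])

```text
time_s: 41.2
position: [0.6139, -0.169, 0.2435]
eef_rot: [0.186, 0.982, 0.0, -0.001]
ft_force: [-0.6, 0.1, 1.0]
width: 0.05
grasp_force: 0.0
```

send_rows(series=[0,0,-8.5,0,0,0,5,0,0,-8.5,0,0,0,5,0,0,-8.5,0,0,0,5,0,0,-5.5,0,0,0,5,0,0,0,3.6,0,-1,5,0,0,0,3.6,0,-1,5,0,0,0,0,0,0,5,0,0,0,0,0,0,5])

```text
time_s: 42.0
position: [0.5431, -0.1808, 0.2645]
eef_rot: [-0.079, 0.997, 0.0, 0.0]
ft_force: [0.1, -0.3, -0.0]
width: 0.0498
grasp_force: 0.0
```

Run:
```python
from h import *
s=st(); c,P=cap('wrist','w14.png'); im=c['frame']; Z=P[...,2]; v,u=np.mgrid[0:480,0:640]
m=(v<280)&(Z>.147)&(Z<.162)&(im.min(2)>80)&(np.hypot(P[...,0]-.543,P[...,1]+.184)<.03); q=P[m]
print('boss',m.sum(),cv2.minAreaRect(q[:,:2].astype(np.float32)) if m.any() else '', np.median(q,0))
r=(v<300)&(im[...,2]>150)&(im[...,1]<60)&(Z>.1)&(Z<.135); q=P[r]; print('arm',len(q),np.nanmean(q,0)); plan([.543,-.1838,.1265])
print('heading',np.degrees(np.arctan2(q[:,1].mean()+.1838,q[:,0].mean()-.543)))
```

```text
t 42.0 p [ 0.5431 -0.1808  0.2645] w 0.0498 g 0.0 F [ 0.1 -0.3 -0. ] yaw ydir [-0.987 -0.158 -0.    -0.158  0.987  0.     0.     0.001 -1.   ] j [-0.42 -0.07  1.77  0.    1.45 -2.15]
boss 1090 ((0.5416842103004456, -0.18433013558387756), (0.0259980671107769, 0.025910738855600357), 12.267539024353027) [ 0.54154833 -0.18429329  0.15496571]
arm 1098 [ 0.58120349 -0.17552451  0.1227251 ]
phi -170.85 pos [ 0.5434 -0.1807  0.2641]
shift cm before turn [ 0.09 -0.31 13.76]
heading 12.222351805728014
```

View pics/w14.png

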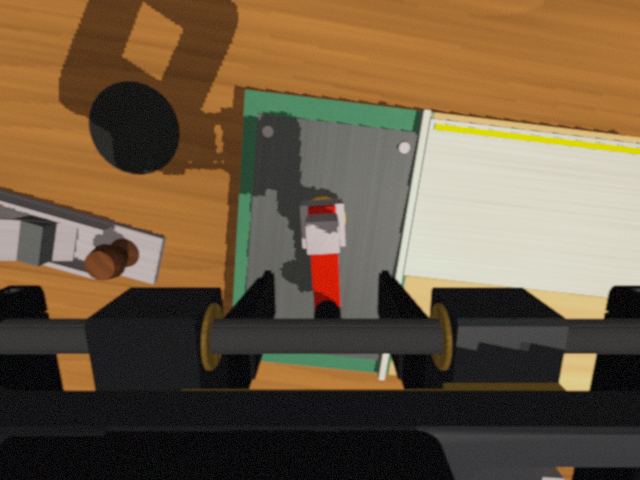

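The hatch's yellow edge lies along the front wall, and the crank's boss is at (323,235) with its arm heading 12°. The pad is at (134,128).

send_rows(series=[0,0,-3,0,-0.3,3,5,0,0,0,0,0,4,5,0,0,0,0,0,4,5,0,0,0,0,0,2.7,5,0,0,0,0,0,0,5,0,0,0,0,0,0,1.8,0,0,0,0,0,0,1.8,0,0,0,0,0,0,1.8], force=45)

```text
time_s: 42.85
position: [0.5455, -0.1846, 0.1301]
eef_rot: [-0.106, 0.994, -0.001, 0.002]
ft_force: [0.1, 0.4, -0.1]
width: 0.0314
grasp_force: 0.0
```

send_rows(series=[0,0,0,0,0,0,1.8,0,0,0,0,0,0,1.8,0,0,0,0,0,-0.5,1.8,0,0,0,0,0,-1,1.8,0,0,0,0,0,-1.5,1.8,0,0,0,0,0,0,1.8])

```text
time_s: 43.45
position: [0.5444, -0.1846, 0.1588]
eef_rot: [-0.106, 0.994, -0.001, 0.001]
ft_force: [1.3, -0.3, -3.4]
width: 0.0259
grasp_force: 45.0
```

send_rows(series=[0,0,0,0,0,-3,1.8,0,0,0,0,0,-4,1.8,0,0,8.4,0,0,0,1.8,0,0,8.4,0,0,0,1.8,0,0,8.4,0,0,0,1.8,0,0,8.4,0,0,0,1.8,0,0,8.4,0,0,0,1.8,0,0,8.4,0,0,0,1.8])

```text
time_s: 44.25
position: [0.5428, -0.184, 0.226]
eef_rot: [0.331, 0.944, -0.0, -0.002]
ft_force: [0.0, -0.4, -3.1]
width: 0.0258
grasp_force: 45.0
```

send_rows(series=[0,0,8.4,0,0,0,1.8,0,0,8.4,0,0,0,1.8,0,0,8.4,0,0,0,1.8,0,0,8.4,0,0,0,1.8,0,0,8.4,0,0,0,1.8,0,0,8.4,0,0,0,1.8,0,0,8.4,0,0,0,1.8,0,0,8.4,0,0,0,1.8])

```text
time_s: 45.05
position: [0.5428, -0.184, 0.226]
eef_rot: [0.798, 0.603, -0.001, -0.001]
ft_force: [-1.0, 0.4, -3.7]
width: 0.0255
grasp_force: 45.0
```

send_rows(series=[0,0,8.4,0,0,0,1.8,0,0,0,0,0,0,1.8,0,0,0,0,0,0,1.8])

```text
time_s: 45.35
position: [0.5433, -0.184, 0.2266]
eef_rot: [0.837, 0.547, -0.001, -0.001]
ft_force: [0.8, -0.6, -3.4]
width: 0.0258
grasp_force: 45.0
```

Run:
```python
from h import *
s=st(); plan([.488,-.403,.06]); c,P=cap('wrist')
M=R.from_quat(s['eef_rot']).as_matrix(); Q=(P-s['position'])@M
sel=(Q[...,0]>-.02)&(Q[...,0]<.035)&(abs(Q[...,1])<.03)
for lo in (.013,.025,.037): 
    m=sel&(Q[...,2]>=lo)&(Q[...,2]<lo+.006); q=Q[m]; print(lo,m.sum(),np.percentile(q[:,0],[50,98]).round(4),np.percentile(q[:,1],[2,98]).round(4))
print(np.percentile(Q[sel&(Q[...,2]<.06)][:,2],99.5))
```

```text
t 45.35 p [ 0.5433 -0.184   0.2266] w 0.0258 g 45.0 F [ 0.8 -0.6 -3.4] yaw ydir [ 0.402  0.916 -0.     0.916 -0.402 -0.002 -0.002  0.    -1.   ] j [-0.42 -0.05  1.81 -0.    1.38 -0.01]
phi 66.32 pos [ 0.5433 -0.184   0.2266]
shift cm before turn [-22.27   3.77  16.66]
0.013 814 [0.0165 0.0218] [-0.0181  0.0194]
0.025 171 [0.0217 0.0219] [-0.0174  0.0186]
0.037 149 [0.0217 0.022 ] [-0.0174  0.0187]
0.036141876149635495
```

send_rows(series=[0,0,0,-3.8,0.6,0,1.8,0,0,0,-3.8,0.6,0,1.8,0,0,0,-3.8,0.6,0,1.8,0,0,0,-3.8,0.7,0,1.8,0,0,0,-3.8,0.7,0,1.8,0,0,0,-3.5,0.6,0,1.8,0,0,0,0,0,4,1.8,0,0,0,0,0,4,1.8])

```text
time_s: 46.2
position: [0.488, -0.4076, 0.1485]
eef_rot: [0.838, 0.546, 0.0, 0.002]
ft_force: [0.6, 0.2, -5.6]
width: 0.0259
grasp_force: 45.0
```

send_rows(series=[0,0,0,0,0,4,1.8,0,0,0,0,0,3,1.8,0,0,0,0,0,1.3,1.8,0,0,0,0,0,0.8,1.8,0,0,0,0,0,0,1.8,0,0,0,0,0,0,1.8])

```text
time_s: 46.8
position: [0.4889, -0.4063, 0.0588]
eef_rot: [0.838, 0.546, 0.0, 0.002]
ft_force: [-0.1, 0.6, -3.9]
width: 0.0257
grasp_force: 45.0
```

send_rows(series=[0,0,0,0,0,0.5,1.8,0,0,0,0,0,0.2,1.8,0,0,0,0,0,0,1.8,0,0,0,0,0,0,1.8])

```text
time_s: 47.2
position: [0.4887, -0.4061, 0.0519]
eef_rot: [0.838, 0.546, 0.0, 0.001]
ft_force: [-1.0, 2.1, 5.9]
width: 0.0256
grasp_force: 45.0
```

send_rows(series=[0,0,0,0,0,0.2,1.8,0,0,0,0,0,0,1.8,0,0,0,0,0,0,1.8])

```text
time_s: 47.5
position: [0.4889, -0.4062, 0.0518]
eef_rot: [0.838, 0.546, 0.0, 0.001]
ft_force: [-3.9, 3.3, 14.2]
width: 0.0262
grasp_force: 45.0
```

send_rows(series=[0,0,0,0,0,-0.2,1.8,0,0,0,0,0,0,4.5,0,0,0,0,0,0,4.5,0,0,0,0,0,0,4.5,0,0,0,0,0,-3,4.5,0,0,0,0,0,-5,4.5,0,0,0,0,0,-5,4.5,0,0,0,0,0,-5,4.5])

```text
time_s: 48.3
position: [0.4873, -0.4049, 0.2307]
eef_rot: [0.838, 0.546, -0.0, -0.001]
ft_force: [-0.1, -1.1, 0.5]
width: 0.0452
grasp_force: 0.0
```

send_rows(series=[0,0,0,0,0,-5,4.5,0,0,0,0,0,0,4.5,0,0,0,0,0,0,4.5])

```text
time_s: 48.6
position: [0.4882, -0.4058, 0.2815]
eef_rot: [0.838, 0.546, 0.0, 0.002]
ft_force: [0.1, 0.1, -0.6]
width: 0.0453
grasp_force: 0.0
```

Run:
```python
from h import *
st(); c,P=cap('wrist','w15.png'); im=c['frame'];Z=P[...,2]; v,u=np.mgrid[0:480,0:640]
m=(v<280)&(Z>.065)&(Z<.09)&(np.hypot(P[...,0]-.489,P[...,1]+.404)<.03); q=P[m]; print('boss',m.sum(),cv2.minAreaRect(q[:,:2].astype(np.float32)),np.percentile(q[:,2],[5,50,95]))
c2,P2=cap('top','top11.png')
cv2.imwrite('pics/c15.png',np.hstack([cv2.resize(im,(400,300)),cv2.resize(c2['frame'][150:330,260:500],(400,300))]))
```

```text
t 48.6 p [ 0.4882 -0.4058  0.2815] w 0.0453 g 0.0 F [ 0.1  0.1 -0.6] yaw ydir [ 0.404  0.915 -0.001  0.915 -0.404  0.003  0.002 -0.003 -1.   ] j [-0.78  0.06  1.61 -0.    1.47 -0.36]
boss 688 ((0.49083077907562256, -0.4034070074558258), (0.025541672483086586, 0.02560865506529808), 65.82887268066406) [0.07297486 0.07667158 0.07790499]
```

View pics/c15.png

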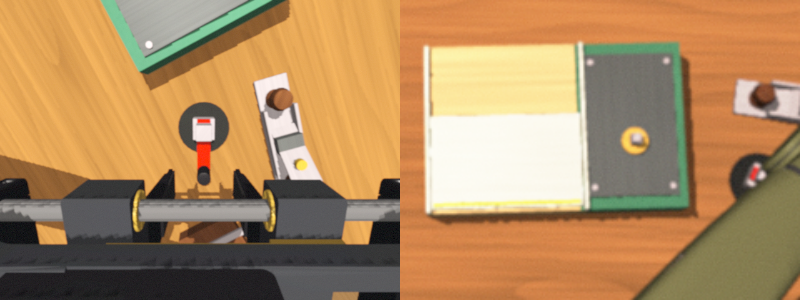

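The crank stands upright and centred on its pad, the hatch is shut, and the robot is clear of everything.

```bash
python3 -c "
from plant import robot
print(robot.hand_in())"
```

```text
the job is handed in; nothing more can be done
None
```

I handed the job in at about 49 s: all three dark knobs I found stand upright in the bin, the hatch is wound shut and the crank is back on its pad; hand-in gave no verdict.

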